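Load the ball feeder and set its gate screw

ROBOT

A 6-joint arm with a two-finger parallel gripper is mounted at the origin on the work surface. World frame = base frame: x ahead of the robot, y to its left, z up, the work surface at z = 0. Lengths are in mm, angles in rad, forces in N, time in s.
With the tool pointing down it reaches from about 350 to 875 mm from the base axis. Payload 4.2 kg.
Tool frame: the origin (TCP) lies where the fingers leave the gripper's body, on its centre line; the fingertips stand 73 mm ahead of it and the grasp point (between the pads) lies 54 mm ahead of it; z points along the fingers, y is the direction in which the jaws open and shut (so a half turn about z gives the same grasp; the last joint's range is limited). The gripper opens to 85 mm and grips with 20 to 120 N. Pads are 22 mm wide; open, the fingers measure 114 mm over their backs; the gripper's body (76 mm by 85 mm) begins 54 mm behind the grasp point. The pads swing forward as they close: fully open they stand 13 mm farther back than shut.
Start: joints at [-0.916, 0.385, 0.008, 0, -1.194, -0.259], TCP at [240.98, -576.653, 303.912] pointing down, gripper open.
Joint ranges: [-3.14, 3.14], [-1.21, 2.06], [-1.07, 1.41], [-3.16, 2.05], [-2.99, -0.16], [-3.1, 3.1]. Speed limits (rad/s): [2.79, 2.79, 3.14, 3.14, 3.14, 3.14].

INTERFACE

Orientations are given as a unit quaternion [x, y, z, w].
In Python, from bench import arm gives the robot as it stands.
- The arm moves only by the tool apply_moves, never from a script. Its argument "increments" is a list that holds one entry, the list of rows, each a list of 7 numbers: the shift along the tool's x, y, z scaled (see below), then the turn, a rotation vector about the tool's x, y, z scaled (see below), then the gripper's target within -1 to 1 (fully open at 1, half-way at 0, shut at -1). A call has 1 to 10 rows; each row is the pose to reach, as a shift and turn from the pose commanded when the call began, along the tool's axes at that moment; what a row does not reach only later rows make up. The controller multiplies each number of a shift by 100 mm and each number of a turn by 0.5 rad. A row lasts 1/10 s, in which the tool goes at most 50 mm and 8.59 degrees, less where a joint would pass 70% of its speed; a pose out of reach is approached as far as the arm can. A call with a number of a shift or a turn outside -1 to 1 is refused whole. A call with a gripper value outside its range is refused whole. The fingers move at their own pace and stop on an object; the grip force is fixed at half the most. Time passes only in rows, so rows that repeat a pose let the fingers close. It gives the time, the measured TCP pose, the force and the opening at its end, in the units of the state.
- arm.read_state(): the state, without advancing time (a new reading comes with each control period).
- arm.get_image(name): name is "side" or "top"; returns a dict with "img" (384x512x3 uint8, red, green, blue), "fx", "fy", "cx", "cy" (pixels), "pose" (4x4, takes a point from camera to world coordinates). Camera axes: x right, y up, looking along -z (the intrinsics and any distortion apply to the point x, -y, -z); pixel columns grow to the right and rows downward; lengths in mm; the calibration is good to about 2 mm. A picture is of the moment at which its call begins. There is no depth.
- arm.job_done(): hands the job in, once; it reports no verdict.
Trained networks look in a picture, given as the dict that the camera call returned (one of the last four; its "shot" number tells which), for a name from the list of things; names that differ only in an ending like _2 or _b are one class to them, and where a whole thing is asked for, a point or a joint stands for the part that bears it (a point fixed in the world has none). Each returns a list of dicts, best first, with "conf" (0 to 1); they miss things now and then, are a little off and sometimes report something else, mostly with a low value. They report only what shows in the picture. A call takes as long as a camera call. They do not tell look-alikes from the thing itself.
- arm.outline_of(label, picture): "pixels" (384x512 bool, what is visible of it) and "box" ([centre column, centre row, width, height] in pixels, round what is visible of it).
- arm.mark_of(label, picture): "at" ([column, row] in pixels: a listed point, or the origin of a listed thing).
The state is a dict: "clock": time; "joints": joint angles; "joint_vel": joint speeds; "joint_efforts": joint torques, N m; "position": TCP position; "ee_rot": TCP orientation; "contact_force": force on the tool from outside, world axes, zero at the start; "wrist_torque": the same for the moment, N m; "gripper_width": finger opening in mm.
Only numpy, scipy, OpenCV 4.12 (cv2) and the standard library are available. Lean on these libraries where they do the work, as an engineer would, in place of code of your own. Each camera call takes 0.05 s, during which the arm holds its last target.

TASK

Tip all six steel balls from the blue scoop into the feeder's hopper and stand the empty scoop upright back on the bench. Then turn the brass thumbscrew clockwise until it seats, back it off a quarter turn, and finish still gripping it there so that it cannot creep while I lock it. Leave the other things on the bench where they are.

Things in the scene. Friction and masses are not known exactly. Their poses are not given: they have to be found in the camera images.
- feeder: Fixed green ball feeder; origin under the centre of its base plate (170 x by 280 y by 12 mm), on the bench, z up. Its +y half carries the open aluminium hopper, its -y half a green block (70 by 90 mm, top at 60 mm) with a 4 mm steel disc under the brass thumbscrew; beside the block at +x lies a small motor, top at 56 mm. Place and yaw vary.
- hopper_floor (a point): Centre of the hopper's inner floor, 65 mm to +y of the feeder's origin, 17 mm above the bench; axes as the feeder's. Inside the hopper is 114 by 114 mm square, walls 5 mm thick.
- hopper_rim (a point): Centre of the hopper's open mouth, level with its rim, 92 mm above the bench (75 mm above the inner floor); axes as the feeder's.
- thumbscrew (a joint): Angle of the thumbscrew, rad, about the upright axis: 0 is seated (hard stop), larger is backed off, counterclockwise from above; starts at 1.8 to 2.8. Light friction (0.06 N m), stays where left, does not rise or sink. Red half of the wing: seated it points along the feeder's -x to a black tick; a quarter turn back (1.571) along the feeder's -y, to a second tick.
- screw_wing (a point): On the thumbscrew's axis, at the height to grip it: 94 mm above the bench, 75 mm to -y of the feeder's origin. Brass disc 40 mm across (64 to 72 mm above the bench) with one upright flat wing across it, 40 mm long, 10 mm thick, up to 106 mm above the bench. The point's x axis lies along the wing and turns with it; the -x half of its top is painted red.
- scoop: Loose blue scoop, 0.08 to 0.17 kg, holding the balls. Origin under the middle of its flat floor (4 mm thick, x -30 to +30 mm), z up; 52 mm wide; side walls 40 mm high, x -78 to +30 mm. At -x the floor ramps up 25 degrees to the pouring lip; at +x the back wall and grip tab. Starts left or right of the feeder, mouth roughly to the robot (yaw within 0.5). Balls roll out when tipped 45 to 55 degrees.
- scoop_grip (a point): Point to grip on the scoop's upright tab, 36 mm to +x of the scoop's origin and 75 mm above its underside. The tab is 12 mm thick in x, 36 mm wide in y, and reaches from the back wall (42 mm) to 95 mm above the underside; axes as the scoop's.
- scoop_lip (a point): Middle of the scoop's pouring lip, 76 mm to -x of its origin and 25 mm above its underside; axes as the scoop's.
- ball1_center (a point): Centre of steel ball 1 of 6, 16 mm across, 17 g, loose; starts on the scoop's floor. (The axes turn as it rolls.)
- ball2_center (a point): Centre of steel ball 2 of 6, 16 mm across, 17 g, loose; starts on the scoop's floor. (The axes turn as it rolls.)
- ball3_center (a point): Centre of steel ball 3 of 6, 16 mm across, 17 g, loose; starts on the scoop's floor. (The axes turn as it rolls.)
- ball4_center (a point): Centre of steel ball 4 of 6, 16 mm across, 17 g, loose; starts on the scoop's floor. (The axes turn as it rolls.)
- ball5_center (a point): Centre of steel ball 5 of 6, 16 mm across, 17 g, loose; starts on the scoop's floor. (The axes turn as it rolls.)
- ball6_center (a point): Centre of steel ball 6 of 6, 16 mm across, 17 g, loose; starts on the scoop's floor. (The axes turn as it rolls.)
- tin: Bystander: open red tin, 90 mm across, 100 mm high; origin under its centre. It may stand left or right of the feeder (on the other side from the scoop). Not to be moved.
- spray: Bystander: white plastic bottle with a red cap, 64 mm across, 170 mm high; origin under its centre. Not to be moved.
- spool: Bystander: black spool standing on its flange, 80 mm across, 54 mm high; origin under its centre. Not to be moved.
- wrench: Bystander: steel wrench 160 mm long, lying flat beyond the feeder, along its x axis; origin under its middle. Not to be moved.
Not all that is in view belongs to the job. What is shaped like the scoop but brown or green is not meant.

How it is judged:
By the outcome, as a careful person would: the job done as asked, in the order asked, and still so for the second after the job is handed in, while the arm keeps its last pose, push and grip.
It also fails if it takes over 70 s, if anything falls off the work surface, if the arm or the gripper's body presses on something with over 40 N, if the wrist force passes 120 N, or if a joint passes its speed limit or range.

## Working session

There is one attempt and no reset: what is moved stays moved. The work goes in short steps, Python scripts to look and compute and a tool call to move; the robot and the scene stay as the last step left them, time stands still between calls to the robot, and variables do not carry over. Pictures are saved under pics/ and viewed, and the job is handed in when it is done.

Besides the shell and the picture viewer there is one more tool, called after "Call:" by a JSON object that holds its "fn" and its "kwargs", one argument or row to a line. apply_moves: Moves the arm, as the interface text tells. Shifts and turns lie within -1 to 1; 1 stands for 100 mm of shift or 0.5 rad of turn. Its arguments: {"type":"object","properties":{"increments":{"type":"array"}},"required":["increments"]}

```bash
ls; mkdir -p pics; python3 - <<'E'
from bench import arm
import cv2
s=arm.read_state()
for k,v in s.items(): print(k,v)
for n in("side","top"):
    p=arm.get_image(n); print(n,[p[k] for k in p if k not in("img",)])
    cv2.imwrite(f"pics/{n}0.png",cv2.resize(p["img"][:,:,::-1],(800,600),interpolation=cv2.INTER_CUBIC))
E
```

```text
pics
clock 0.0
joints [-9.16396237e-01  3.85558260e-01  6.59516044e-03 -5.07453411e-04
 -1.19396765e+00 -2.58621205e-01]
joint_vel [ 0.00058468 -0.00035902 -0.00108716  0.00173451  0.00088676 -0.00067011]
joint_efforts [-6.84241277e-04 -3.92288911e+01  1.88399166e+01  4.18614998e+00
 -4.66918369e-03  3.97118541e-06]
position [ 240.82469126 -576.27212287  302.80711167]
ee_rot [-1.96508495e-01  9.80501513e-01  1.06188211e-03 -2.58772332e-04]
contact_force [-0.05218767  0.60182779 -0.3313681 ]
wrist_torque [-0.0083296  -0.0438947   0.02977288]
gripper_width 85.50282749748713
side [425.00777546803357, 425.00777546803357, 256.1371405419596, 197.3895666092613, array([[-9.38475051e-01,  2.33726733e-01, -2.54236885e-01,
         1.62851272e+02],
       [-3.45203764e-01, -6.13681315e-01,  7.10091266e-01,
         9.12649253e+02],
       [ 9.94688572e-03,  7.54166466e-01,  6.56607951e-01,
         9.64248459e+02],
       [ 0.00000000e+00,  0.00000000e+00,  0.00000000e+00,
         1.00000000e+00]]), 1]
top [424.7250080944663, 424.7250080944663, 259.92843374881403, 189.2811810654566, array([[ 2.22959841e-03,  9.95567228e-01, -9.40261868e-02,
         4.27780891e+02],
       [-9.99839909e-01,  5.50073861e-04, -1.78844428e-02,
        -2.90492003e+01],
       [-1.77534438e-02,  9.40510092e-02,  9.95409073e-01,
         1.18418394e+03],
       [ 0.00000000e+00,  0.00000000e+00,  0.00000000e+00,
         1.00000000e+00]]), 2]
```

View pics/side0.png

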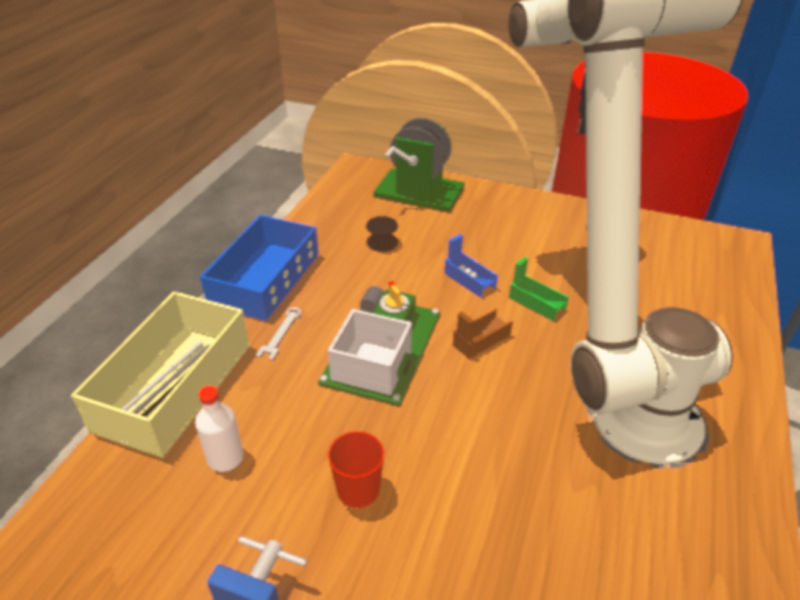

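View pics/top0.png

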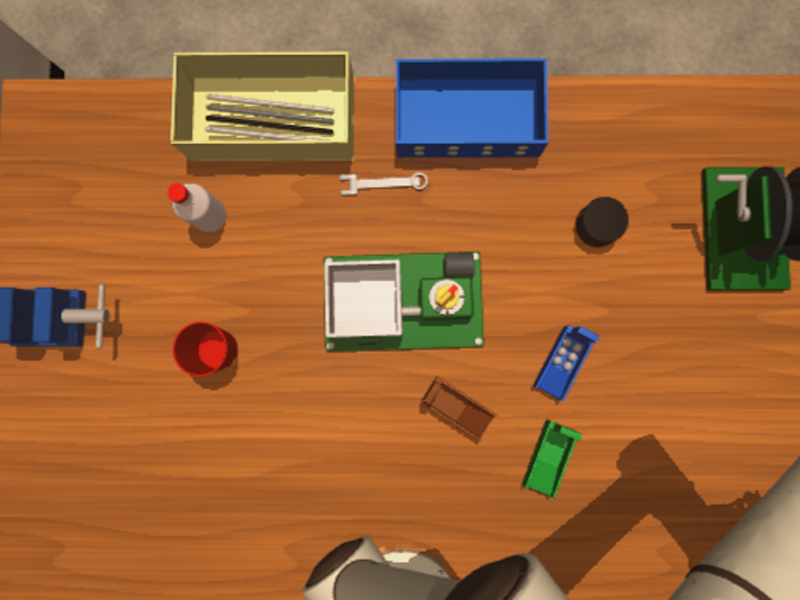

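The top view shows the blue scoop with its 6 balls at about (567,362), mouth down-left. The feeder is at (403,302), with the hopper on the left (the robot's left, +y) and the thumbscrew at (447,296), its red half pointing up-right. The brown and green look-alikes are at (457,408) and (551,460), the tin is at (205,349), and the spool is at (602,221).

```bash
cat > h.py <<'E'
import numpy as np, cv2
from scipy.optimize import least_squares
from bench import arm
def proj(p,X):
    T=np.linalg.inv(p["pose"]); c=T[:3,:3]@np.asarray(X,float)+T[:3,3]
    return np.array([p["cx"]+p["fx"]*c[0]/-c[2], p["cy"]+p["fy"]*(-c[1])/-c[2]])
def ray(p,uv):
    d=np.array([(uv[0]-p["cx"])/p["fx"],-(uv[1]-p["cy"])/p["fy"],-1.0]); d=p["pose"][:3,:3]@d
    return p["pose"][:3,3],d/np.linalg.norm(d)
def atz(p,uv,z):
    o,d=ray(p,uv); return o+d*(z-o[2])/d[2]
def tri(pa,ua,pb,ub):
    A=0;b=0
    for p,u in((pa,ua),(pb,ub)):
        o,d=ray(p,u);M=np.eye(3)-np.outer(d,d);A=A+M;b=b+M@o
    X=np.linalg.solve(A,b)
    return X,np.linalg.norm(proj(pa,X)-ua)+np.linalg.norm(proj(pb,X)-ub)
def save(p,name,box=None,pts=()):
    im=p["img"][:,:,::-1].copy()
    for u in pts: cv2.drawMarker(im,tuple(int(round(v)) for v in u),(255,0,255),cv2.MARKER_CROSS,5,1)
    if box: im=im[box[1]:box[3],box[0]:box[2]]
    k=min(800/im.shape[1],600/im.shape[0]); cv2.imwrite(f"pics/{name}.png",cv2.resize(im,None,fx=k,fy=k,interpolation=cv2.INTER_CUBIC))
E
python3 - <<'E'
from h import *
S=arm.get_image("side");T=arm.get_image("top")
for l in["feeder","hopper_floor","hopper_rim","screw_wing","scoop","scoop_grip","scoop_lip","ball1_center","tin","spool","thumbscrew"]:
    try:
        a=arm.mark_of(l,S);b=arm.mark_of(l,T)
    except Exception as e: print(l,e);continue
    print(l,[(np.round(m["at"],1).tolist(),round(m["conf"],2)) for m in a[:4]],[(np.round(m["at"],1).tolist(),round(m["conf"],2)) for m in b[:4]])
    for i in a[:3]:
        for j in b[:3]:
            X,r=tri(S,np.array(i["at"]),T,np.array(j["at"]))
            if r<8: print("   ",X.round(1),round(r,1))
save(T,"topz",(230,140,400,330)); save(S,"sidez",(180,130,380,270))
E
```

```text
feeder [([244.4, 223.9], 0.82)] [([262.4, 194.7], 0.88), ([383.6, 144.9], 0.24), ([245.4, 118.5], 0.2)]
    [529.8 -13.3 -19. ] 2.6
hopper_floor [([239.3, 155.3], 0.73), ([235.3, 232.5], 0.62)] [([235.8, 195.5], 0.58), ([257.8, 195.2], 0.46)]
    [527.8  61.   12.3] 4.7
hopper_rim [([237.2, 214.0], 0.84)] [([230.9, 187.8], 0.65)]
    [530.4  64.2  95. ] 3.1
screw_wing [([252.5, 186.0], 0.42)] [([283.5, 186.7], 0.54)]
    [532.8 -71.3  98. ] 3.1
scoop [([342.9, 194.4], 0.76), ([296.1, 179.6], 0.71), ([303.0, 217.7], 0.7)] [([355.2, 285.1], 0.72), ([285.7, 257.7], 0.7), ([366.2, 223.5], 0.67), ([260.7, 192.7], 0.62)]
    [ 267.2 -274.6  -20.4] 4.8
    [ 443.8 -309.1  -28.6] 0.8
    [353.1 -78.2  11.7] 1.5
scoop_grip [([299.6, 206.2], 0.9), ([289.8, 157.6], 0.64), ([331.1, 170.7], 0.64)] [([361.8, 275.0], 0.81), ([373.9, 212.7], 0.62), ([274.2, 255.7], 0.58)]
    [362.2 -45.9  86.5] 1.0
    [ 472.3 -307.5   66. ] 0.2
    [ 313.  -270.2   76.9] 0.6
scoop_lip [([323.3, 202.1], 0.87), ([313.9, 184.6], 0.76), ([361.8, 197.9], 0.61)] [([349.7, 248.2], 0.97), ([343.1, 312.5], 0.81), ([313.0, 274.1], 0.73), ([383.5, 145.6], 0.22)]
    [ 308.6 -150.6   33.2] 0.6
    [ 370.8 -255.3    9.7] 4.3
    [ 199.6 -233.2   17.5] 5.1
ball1_center [([178.3, 214.4], 0.71)] [([362.3, 234.0], 0.46)]
tin [([227.4, 315.2], 0.7)] [([140.1, 225.6], 0.95), ([355.4, 230.7], 0.74)]
    [442.3 331.   -9.1] 3.6
spool [([240.0, 153.0], 0.78)] [([383.1, 143.0], 0.61), ([373.3, 213.1], 0.27)]
    [ 676.7 -350.8    5.2] 4.5
thumbscrew it knows: ball1_center, ball2_center, ball3_center, ball4_center, ball5_center, ball6_center, feeder, hopper_floor, hopper_rim, scoop, scoop_grip, scoop_lip, screw_wing, spool, spray, tin, wrench
```

View pics/topz.png

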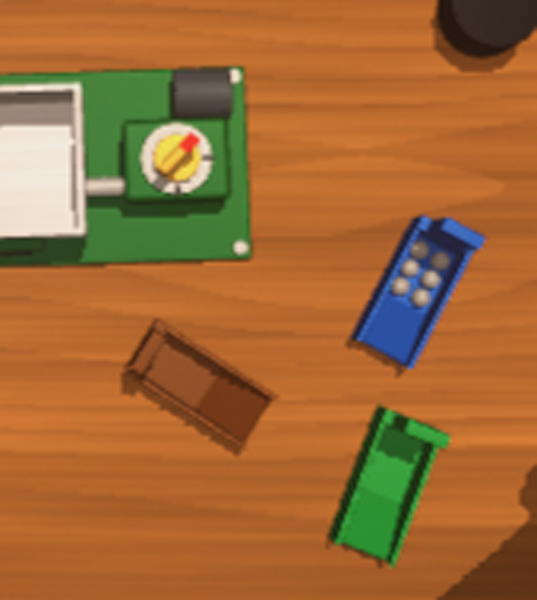

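View pics/sidez.png

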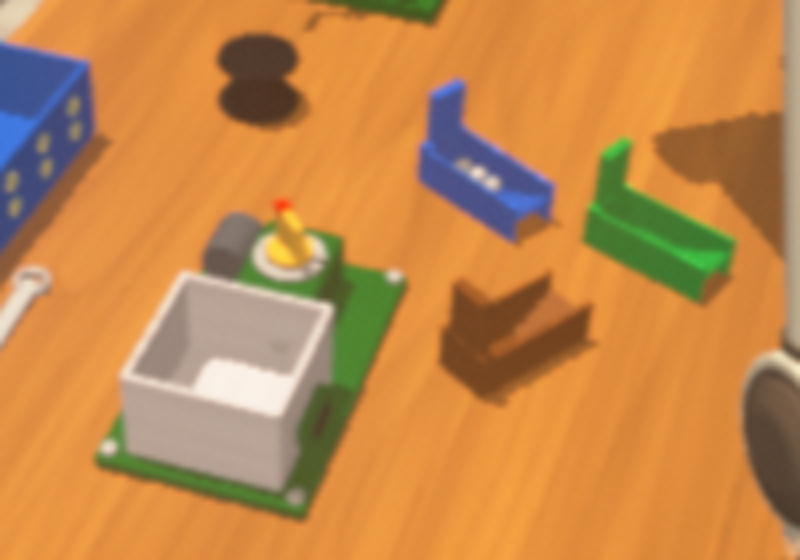

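```bash
cat > fit.py <<'E'
from h import *
S=arm.get_image("side");T=arm.get_image("top")
t=lambda u,v:(230+u/3.158,140+v/3.158); f=lambda u,v:(u*.64,v*.64); s=lambda u,v:(180+u/4,130+v/4)
def fit(obs,x0,free=3):
    def res(q,sep=False):
        c,sn=np.cos(q[2]),np.sin(q[2]); z=q[3] if free>3 else 0
        return np.concatenate([proj(p,[q[0]+c*X[0]-sn*X[1],q[1]+sn*X[0]+c*X[1],X[2]+z])-uv for p,uv,X in obs])
    r=least_squares(res,x0[:free],loss="soft_l1",x_scale=[10,10,.1,10][:free]); return r.x,res(r.x).reshape(-1,2)
F=[(T,t(245,68),(85,-140,12)),(T,t(250,260),(-85,-140,12)),(T,f(328,351),(-85,140,12)),(T,t(80,85),(62,3,92)),(T,t(83,236),(-62,3,92)),
(S,s(407,282),(-85,-140,12)),(S,s(300,518),(-85,140,12)),(S,s(97,460),(85,140,12)),(S,s(332,310),(-62,3,92)),(S,s(190,272),(62,3,92)),(S,s(123,376),(62,127,92)),(S,s(282,415),(-62,127,92))]
K=[(T,t(352,340),(-78,26,40)),(T,t(406,368),(-78,-26,40)),(T,t(422,216),(30,26,40)),(T,t(447,218),(42,18,95)),(T,t(484,237),(42,-18,95)),
(S,s(516,215),(-78,26,40)),(S,s(553,187),(-78,-26,40)),(S,s(421,147),(30,26,40)),(S,s(430,93),(36,18,95)),(S,s(461,80),(36,-18,95))]
for n,o,x0 in(("feeder",F,[530,-5,0,0]),("scoop",K,[440,-305,-.5,0])):
    for fr in(3,4):
        q,r=fit(o,x0,fr); print(n,q.round(3)); print(r.round(1).tolist())
E
python3 fit.py
```

```text
feeder [ 5.27104e+02 -1.28100e+00  2.90000e-02]
[[-0.6, 0.0], [0.1, 0.4], [-2.4, 0.9], [-0.3, 0.1], [-0.0, 0.1], [0.6, -2.0], [1.2, -1.7], [-1.3, -1.1], [0.6, -1.2], [-1.7, -0.5], [-0.7, -0.1], [-0.2, 0.2]]
feeder [ 5.2804e+02 -3.1950e+00  2.7000e-02 -6.3760e+00]
[[-0.1, 0.2], [0.5, 0.3], [-1.4, 0.4], [0.5, 0.1], [0.7, -0.2], [0.5, -1.0], [1.0, -0.8], [-1.2, -0.3], [0.5, -0.1], [-1.7, 0.5], [-0.6, 0.9], [-0.4, 1.2]]
scoop [ 436.61  -288.163   -0.528]
[[0.2, -0.9], [0.2, 0.2], [-2.2, 3.3], [-0.3, -0.7], [0.4, 0.4], [-1.4, -1.7], [-0.2, -0.6], [1.2, 0.6], [0.3, -0.0], [-0.1, -0.4]]
scoop [ 436.728 -288.933   -0.529   -1.951]
[[0.3, -1.0], [0.3, 0.1], [-2.1, 3.3], [-0.2, -0.7], [0.5, 0.4], [-1.5, -1.4], [-0.2, -0.3], [1.2, 0.9], [0.3, 0.3], [-0.1, -0.1]]
```

```bash
cat >> h.py <<'E'
from scipy.spatial.transform import Rotation as R
import json,os
def log():
    s=arm.read_state(); open("log.jsonl","a").write(json.dumps({k:np.asarray(v).tolist() for k,v in s.items()})+"\n"); return s
def Rtool(xaxis,zaxis):
    z=np.array(zaxis,float);z/=np.linalg.norm(z);x=np.array(xaxis,float);x-=z*(x@z);x/=np.linalg.norm(x)
    return R.from_matrix(np.c_[x,np.cross(z,x),z])
def scoopR(yaw,th,flip=1): # tool rotation gripping the scoop at yaw, tilted th lip down
    Rs=R.from_euler("z",yaw)*R.from_euler("y",-th); M=Rs.as_matrix()
    return R.from_matrix(np.c_[-M[:,1]*flip,-M[:,0]*flip,-M[:,2]])
def plan(P,Rt):
    s=log(); Rc=R.from_quat(s["ee_rot"]); d=Rc.inv().apply(np.array(P)-s["position"]); w=(Rc.inv()*Rt).as_rotvec()
    print("t",round(s["clock"],2),"pos",np.round(s["position"],1),"joints",np.round(s["joints"],3),"F",np.round(s["contact_force"],1),"w",round(s["gripper_width"],1))
    print(" dist",np.linalg.norm(d).round(1),"SHIFT",(d/100).round(3),"TURN",(w/.5).round(3))
E
python3 - <<'E'
from h import *
plan([469,-306.5,220],scoopR(-.528,0))
E
```

```text
t 1.3 pos [ 241.  -576.6  303.9] joints [-0.916  0.385  0.008 -0.    -1.194 -0.259] F [0.1 0.4 0.2] w 85.5
 dist 363.3 SHIFT [-3.146  1.613  0.839] TURN [ 0.     0.    -1.294]
```

Call:
{"fn": "apply_moves", "kwargs": {
  "increments": [
    [[-0.5,0.25,0.1,0,0,-0.25,1],[-1,0.5,0.2,0,0,-0.5,1],[-1,0.5,0.2,0,0,-0.7,1]]
  ]
}}

```text
clock: 1.6
position: [315.6, -489.1, 283.1]
ee_rot: [-0.368, 0.93, 0.001, 0.0]
contact_force: [0.2, -1.0, 0.3]
gripper_width: 85.2
```

```bash
python3 -c "
from h import *
plan([469,-306.5,220],scoopR(-.528,0))"
```

```text
t 1.6 pos [ 315.6 -489.1  283.1] joints [-7.200e-01  3.280e-01 -1.310e-01 -1.000e-03 -1.113e+00 -9.700e-02] F [ 0.2 -1.   0.3] w 85.2
 dist 246.7 SHIFT [-2.368  0.282  0.633] TURN [ 0.003  0.002 -0.579]
```

Call:
{"fn": "apply_moves", "kwargs": {
  "increments": [
    [[-0.5,0.06,0.15,0,0,-0.25,1],[-1,0.12,0.3,0,0,-0.4,1],[-1,0.12,0.3,0,0,-0.58,1]]
  ]
}}

```text
clock: 1.9
position: [381.2, -411.7, 252.3]
ee_rot: [-0.499, 0.867, 0.002, -0.0]
contact_force: [-0.2, -1.2, 0.6]
gripper_width: 85.3
```

```bash
python3 -c "
from h import *
plan([469,-306.5,220],scoopR(-.528,0))"
```

```text
t 1.9 pos [ 381.2 -411.7  252.3] joints [-5.360e-01  3.210e-01 -2.250e-01 -1.000e-03 -1.027e+00  9.000e-03] F [-0.2 -1.2  0.6] w 85.3
 dist 140.8 SHIFT [-1.351 -0.231  0.324] TURN [0.006 0.002 0.002]
```

Call:
{"fn": "apply_moves", "kwargs": {
  "increments": [
    [[-0.5,-0.1,0.15,0,0,0,1],[-1,-0.18,0.25,0,0,0,1],[-1,-0.18,0.25,0,0,0,1]]
  ]
}}

```text
clock: 2.2
position: [448.0, -335.2, 227.7]
ee_rot: [-0.497, 0.868, 0.001, -0.0]
contact_force: [-0.4, -0.3, 1.0]
gripper_width: 85.7
```

```bash
python3 -c "
from h import *
plan([469,-306.5,200],scoopR(-.528,0))"
```

```text
t 2.2 pos [ 448.  -335.2  227.7] joints [-0.353  0.342 -0.262 -0.001 -0.968 -0.177] F [-0.4 -0.3  1. ] w 85.7
 dist 45.1 SHIFT [-0.353 -0.037  0.277] TURN [ 0.003  0.001 -0.004]
```

Call:
{"fn": "apply_moves", "kwargs": {
  "increments": [
    [[-0.32,-0.04,0.25,0,0,0,1],[-0.32,-0.04,0.25,0,0,0,1]]
  ]
}}

```text
clock: 2.4
position: [465.7, -310.7, 201.3]
ee_rot: [-0.496, 0.868, 0.002, -0.001]
contact_force: [0.2, 0.3, -0.7]
gripper_width: 85.4
```

```bash
python3 - <<'E'
from h import *
plan([469,-306.5,129],scoopR(-.528,0))
S=arm.get_image("side");T=arm.get_image("top")
save(S,"s1",(220,80,380,200));save(T,"t1",(310,130,450,270))
s=arm.read_state();print(s["position"])
c,n=np.cos(-.528),np.sin(-.528)
E
```

```text
t 2.4 pos [ 465.7 -310.7  201.3] joints [-0.299  0.373 -0.292 -0.001 -0.911 -0.232] F [ 0.2  0.3 -0.7] w 85.4
 dist 72.5 SHIFT [-0.053 -0.011  0.723] TURN [ 0.01  -0.    -0.009]
[ 465.56597487 -312.80750514  203.63761401]
```

View pics/s1.png

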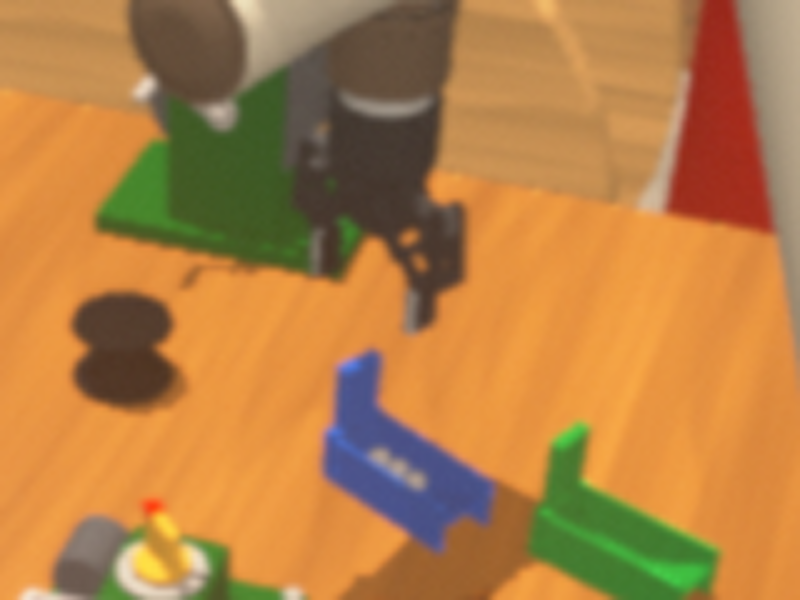

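View pics/t1.png

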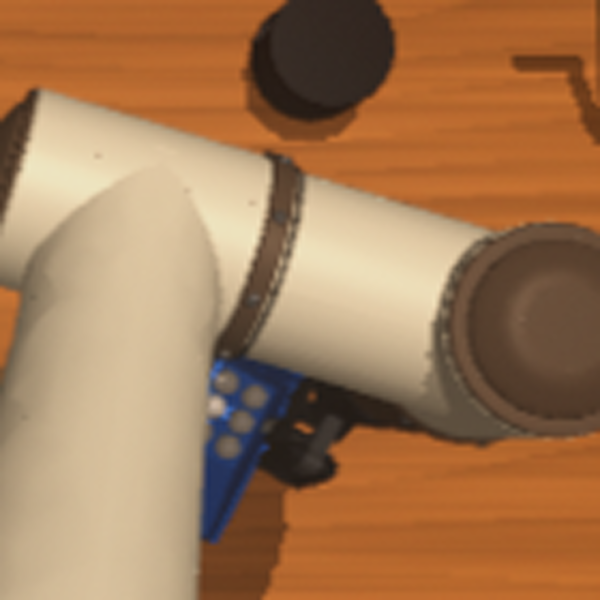

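```bash
python3 - <<'E'
from h import *
S=arm.get_image("side");T=arm.get_image("top")
s=log();Rc=R.from_quat(s["ee_rot"]);p=np.array(s["position"]);print(p,s["joints"])
pts={"f+":p+Rc.apply([0,43,62]),"f-":p+Rc.apply([0,-43,62]),"f+out":p+Rc.apply([0,55,0])}
for k,X in pts.items():print(k,X.round(0),"top crop",((proj(T,X)-[310,130])*4.286).round(),"side crop",((proj(S,X)-[220,80])*5).round())
sc=np.array([436.6,-288.2,0]);Rz=R.from_euler("z",-.528)
for X in([36,18,95],[36,-18,95],[-78,26,40],[-78,-26,40]):
    W=sc+Rz.apply(X);print(X,"top crop",((proj(T,W)-[310,130])*4.286).round(),"side crop",((proj(S,W)-[220,80])*5).round())
plan([469,-306.5,129],scoopR(-.528,0))
E
```

```text
[ 465.44544716 -313.66904103  204.58442665] [-3.04151092e-01  3.69262671e-01 -2.88282795e-01  4.43606296e-04
 -9.12198596e-01 -2.31597103e-01]
f+ [ 429. -292.  143.] top crop [281. 426.] side crop [411. 323.]
f- [ 502. -336.  143.] top crop [356. 296.] side crop [327. 270.]
f+out [ 418. -286.  205.] top crop [300. 445.] side crop [431. 253.]
[36, 18, 95] top crop [257. 344.] side crop [339. 366.]
[36, -18, 95] top crop [311. 375.] side crop [376. 348.]
[-78, 26, 40] top crop [136. 500.] side crop [438. 510.]
[-78, -26, 40] top crop [209. 543.] side crop [490. 481.]
t 2.6 pos [ 465.4 -313.7  204.6] joints [-0.304  0.369 -0.288  0.    -0.912 -0.232] F [-0.3  0.4 -0.3] w 85.3
 dist 76.0 SHIFT [-0.08   0.007  0.756] TURN [-0.002 -0.    -0.015]
```

Call:
{"fn": "apply_moves", "kwargs": {
  "increments": [
    [[-0.08,0.01,0.4,0,0,-0.01,1],[-0.08,0.01,0.75,0,0,-0.01,1],[-0.08,0.01,0.75,0,0,-0.01,1],[-0.08,0.01,0.75,0,0,-0.01,1],[-0.08,0.01,0.75,0,0,-0.01,-1],[-0.08,0.01,0.75,0,0,-0.01,-1],[-0.08,0.01,0.75,0,0,-0.01,-1],[-0.08,0.01,0.75,0,0,-0.01,-1],[-0.08,0.01,0.75,0,0,-0.01,-1],[-0.08,0.01,0.75,0,0,-0.01,-1]]
  ]
}}

```text
clock: 3.6
position: [469.0, -305.7, 129.5]
ee_rot: [-0.497, 0.868, -0.0, 0.0]
contact_force: [-0.4, 0.0, 4.6]
gripper_width: 11.1
```

```bash
python3 - <<'E'
from h import *
plan([469,-306.5,260],scoopR(-.528,0))
S=arm.get_image("side");save(S,"s2",(220,80,380,200))
E
```

```text
t 3.6 pos [ 469.  -305.7  129.5] joints [-0.288  0.462 -0.369  0.001 -0.739 -0.242] F [-0.4  0.   4.6] w 11.1
 dist 130.5 SHIFT [ 0.007 -0.005 -1.305] TURN [-0.002 -0.    -0.003]
```

View pics/s2.png

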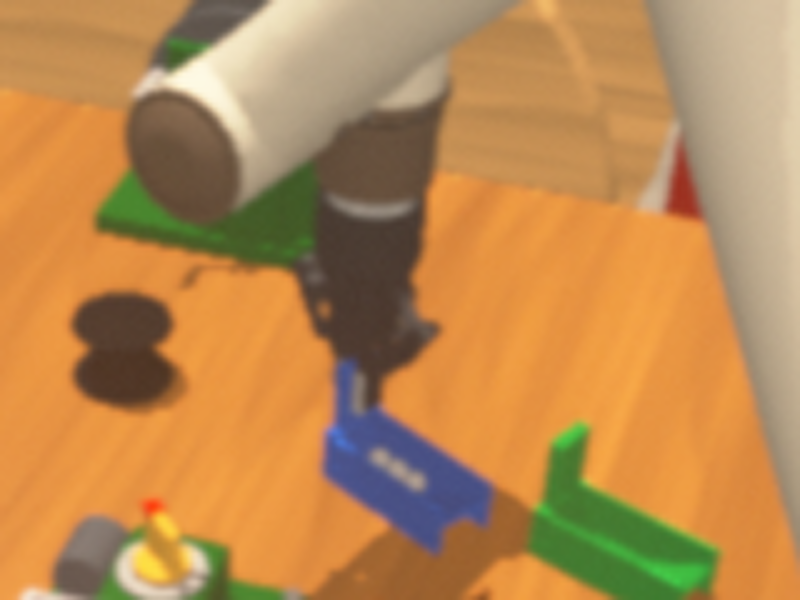

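The tab is gripped: the opening is 11 mm, and the fingers are on the tab at (355,385). I'll lift it level.

Call:
{"fn": "apply_moves", "kwargs": {
  "increments": [
    [[0,0,-0.15,0,0,0,-1],[0,0,-0.4,0,0,0,-1],[0,0,-0.7,0,0,0,-1],[0,0,-1,0,0,0,-1],[0,0,-1,0,0,0,-1]]
  ]
}}

```text
clock: 4.15
position: [470.5, -306.2, 232.8]
ee_rot: [-0.498, 0.867, -0.003, 0.003]
contact_force: [-0.7, -0.8, -2.0]
gripper_width: 11.4
```

```bash
cat > kin.py <<'E'
from h import *
# planar model + wrist: params d1,a1,L2,a3(off up),L4,yo(lateral after j4),L6
def Tr(x,y,z): M=np.eye(4);M[:3,3]=x,y,z;return M
def Ro(ax,a): M=np.eye(4);M[:3,:3]=R.from_euler(ax,a).as_matrix();return M
def fk(q,p):
    d1,a1,L2,a3,L4,yo,L6=p
    return Ro("z",q[0])@Tr(a1,0,d1)@Ro("y",q[1])@Tr(0,0,L2)@Ro("y",-q[2])@Tr(0,0,a3)@Ro("x",-q[3])@Tr(L4,0,0)@Ro("y",-q[4])@Tr(0,yo,0)@Ro("x",-q[5])@Tr(L6,0,0)@TOOL
TOOL=np.eye(4);TOOL[:3,:3]=np.array([[0,0,1],[1,0,0],[0,1,0]])  # tool z = flange x
if __name__=="__main__":
    L=[json.loads(l) for l in open("log.jsonl")]
    p=[245,0,540,0,540,-150,300]
    for l in L[:3]:
        M=fk(l["joints"],p); print(R.from_matrix(M[:3,:3]).as_quat().round(3),np.round(l["ee_rot"],3),M[:3,3].round(),np.round(l["position"]))
    def res(p): return np.concatenate([fk(l["joints"],p)[:3,3]-l["position"] for l in L])
    for free in([0,2,4,5,6],[0,1,2,3,4,5,6]):
        f=lambda v:res(np.array([v[free.index(i)] if i in free else p[i] for i in range(7)]))
        r=least_squares(f,[p[i] for i in free]);print(free,r.x.round(1),np.abs(r.fun).max().round(2),np.linalg.svd(r.jac)[1].round(2))
E
python3 -c "
from h import *
log()"; python3 kin.py
```

```text
[ 0.98   0.197 -0.    -0.   ] [-0.197  0.98   0.    -0.   ] [ 310. -650.  247.] [ 241. -577.  304.]
[ 0.93   0.368  0.    -0.001] [-0.368  0.93   0.001  0.   ] [ 396. -546.  217.] [ 316. -489.  283.]
[ 0.867  0.499 -0.    -0.002] [-0.499  0.867  0.002 -0.   ] [ 466. -451.  177.] [ 381. -412.  252.]
[0, 2, 4, 5, 6] [ 160.6  564.9  421.8 -159.8  225.1] 0.0 [5.36 3.   2.69 0.16 0.01]
[0, 1, 2, 3, 4, 5, 6] [ 160.6    0.   564.9    0.   421.8 -159.8  225.1] 0.0 [5.94 4.3  3.   0.3  0.26 0.08 0.01]
```

```bash
cat > kin2.py <<'E'
from kin import *
import kin
kin.TOOL[:3,:3]=np.array([[0,0,1],[-1,0,0],[0,-1,0]])
P=[160.6,0,564.9,0,421.8,-159.8,225.1]
lo=np.array([-3.14,-1.21,-1.07,-3.16,-2.99,-3.1]);hi=np.array([3.14,2.06,1.41,2.05,-.16,3.1])
def ik(pos,Rt,q0):
    def res(q):
        M=fk(q,P);return np.r_[(M[:3,3]-pos)/100,(Rt.inv()*R.from_matrix(M[:3,:3])).as_rotvec()]
    r=least_squares(res,np.clip(q0,lo+.01,hi-.01),bounds=(lo+.02,hi-.02));return r.x,np.abs(r.fun).max()
H=np.array([525.1,63.6]) # hopper centre
LIP=np.array([-112,0,-104.])
def tcp_for_lip(lip,yaw,th):
    Rs=R.from_euler("z",yaw)*R.from_euler("y",-th);return lip-Rs.apply(LIP),scoopR(yaw,th)
def lip_at(yaw,up,z): # 'up' mm upstream of the hopper centre
    d=np.array([np.cos(yaw),np.sin(yaw)]);return np.r_[H+d*up,z]
E
python3 - <<'E'
from kin2 import *
L=[json.loads(l) for l in open("log.jsonl")]
print([(np.r_[fk(l["joints"],P)[:3,3]-l["position"]].round(1), (R.from_matrix(fk(l["joints"],P)[:3,:3]).inv()*R.from_quat(l["ee_rot"])).magnitude().round(4)) for l in L[-2:]])
q0=np.array(L[-1]["joints"])
for yd in range(-120,130,15):
    yaw=np.radians(yd); out=[];q=None
    for th in(0,25,45,60,72):
        p,Rt=tcp_for_lip(lip_at(yaw,25,130 if th<30 else 105),yaw,np.radians(th)); best=None
        for s in ([q] if q is not None else [q0+np.r_[a,0,0,b,0,c] for a in(0,.5) for b in (0,-.8,.8) for c in(0,-1.2,1.2)]):
            x,e=ik(p,Rt,s)
            if best is None or e<best[1]-1e-4 or (e<1e-3 and np.linalg.norm(x-q0)<np.linalg.norm(best[0]-q0)): best=(x,e)
        q,e=best; out.append((th,round(e,3),q.round(2).tolist()))
    print(yd,*[o for o in out],sep="\n   ")
E
```

```text
Traceback (most recent call last):
AttributeError: 'float' object has no attribute 'round'
```

```bash
cat > pour.py <<'E'
from kin2 import *
L=[json.loads(l) for l in open("log.jsonl")]
print([(np.r_[fk(l["joints"],P)[:3,3]-l["position"]].round(1), round((R.from_matrix(fk(l["joints"],P)[:3,:3]).inv()*R.from_quat(l["ee_rot"])).magnitude(),4)) for l in L[-2:]])
q0=np.array(L[-1]["joints"])
for yd in range(-120,130,15):
    yaw=np.radians(yd); out=[];q=None
    for th in(0,25,45,60,72):
        p,Rt=tcp_for_lip(lip_at(yaw,25,130 if th<30 else 105),yaw,np.radians(th)); best=None
        for s in ([q] if q is not None else [q0+np.r_[a,0,0,b,0,c] for a in(0,.5) for b in (0,-.8,.8) for c in(0,-1.2,1.2)]):
            x,e=ik(p,Rt,s)
            if best is None or e<best[1]-1e-4 or (e<1e-3 and np.linalg.norm(x-q0)<np.linalg.norm(best[0]-q0)): best=(x,e)
        q,e=best; out.append((th,round(e,3),q.round(2).tolist()))
    print(yd,*[o for o in out],sep="\n   ")
E
python3 pour.py
```

```text
[(array([0., 0., 0.]), 0.0), (array([ 0., -0., -0.]), 0.0)]
-120
   (0, np.float64(0.0), [0.23, 0.17, -0.48, -0.0, -0.91, -2.33])
   (25, np.float64(0.0), [0.43, 0.28, -0.38, 0.26, -1.28, -2.65])
   (45, np.float64(0.0), [0.53, 0.46, -0.3, 0.35, -1.53, -2.78])
   (60, np.float64(0.0), [0.59, 0.6, -0.21, 0.4, -1.75, -2.82])
   (72, np.float64(0.0), [0.61, 0.71, -0.15, 0.44, -1.91, -2.85])
-105
   (0, np.float64(0.0), [0.19, 0.23, -0.41, -0.0, -0.93, -2.02])
   (25, np.float64(0.0), [0.43, 0.28, -0.42, 0.36, -1.18, -2.45])
   (45, np.float64(0.0), [0.56, 0.42, -0.41, 0.51, -1.4, -2.66])
   (60, np.float64(0.0), [0.64, 0.54, -0.36, 0.57, -1.6, -2.75])
   (72, np.float64(0.0), [0.68, 0.65, -0.33, 0.6, -1.75, -2.8])
-90
   (0, np.float64(0.0), [0.17, 0.29, -0.33, -0.0, -0.96, -1.74])
   (25, np.float64(0.0), [0.42, 0.27, -0.46, 0.46, -1.07, -2.26])
   (45, np.float64(0.0), [0.58, 0.37, -0.53, 0.68, -1.25, -2.56])
   (60, np.float64(0.0), [0.67, 0.47, -0.53, 0.75, -1.44, -2.7])
   (72, np.float64(0.0), [0.73, 0.57, -0.51, 0.79, -1.59, -2.79])
-75
   (0, np.float64(0.0), [0.16, 0.34, -0.24,
[... 3883 characters left out ...]
0), [-0.24, 0.5, -0.04, -1.18, -1.6, 2.16])
105
   (0, np.float64(0.0), [0.69, 0.28, -0.33, 0.0, -0.95, 1.14])
   (25, np.float64(0.0), [0.37, 0.27, -0.13, -0.47, -1.17, 1.65])
   (45, np.float64(0.0), [0.09, 0.37, -0.03, -0.79, -1.4, 1.97])
   (60, np.float64(0.0), [-0.07, 0.48, 0.04, -0.96, -1.62, 2.11])
   (72, np.float64(0.0), [-0.18, 0.57, 0.09, -1.08, -1.78, 2.18])
120
   (0, np.float64(0.0), [0.71, 0.23, -0.41, 0.0, -0.93, 1.38])
   (25, np.float64(0.0), [0.37, 0.27, -0.13, -0.45, -1.27, 1.88])
   (45, np.float64(0.0), [0.13, 0.42, 0.02, -0.71, -1.55, 2.13])
   (60, np.float64(0.0), [-0.01, 0.54, 0.13, -0.86, -1.78, 2.2])
   (72, np.float64(0.0), [-0.1, 0.64, 0.2, -0.98, -1.95, 2.23])
```

```bash
python3 - <<'E'
from kin2 import *
yaw=1.4
for th,z in((0,190),(0,135),(25,135)):
    p,Rt=tcp_for_lip(lip_at(yaw,25,z),yaw,np.radians(th));print(th,z,p.round(1))
A,_=tcp_for_lip(lip_at(yaw,25,170),yaw,0)
s=arm.read_state();print(s["position"])
q=np.array(s["joints"])
for f in np.linspace(0,1,7)[1:]:
    p=np.array([470.5,-306,0])*(1-f)+A*f;p[2]=295;y=-.528*(1-f)+yaw*f;q,e=ik(p,scoopR(y,0),q);print(p.round(0),round(y,2),q.round(2),round(e,3))
plan([483,-220,295],scoopR(-.2,0))
E
```

```text
0 190 [548.4 198.6 294. ]
0 135 [548.4 198.6 239. ]
25 135 [539.1 145.  276.6]
[ 470.48131871 -306.23338832  232.80403346]
[ 483. -222.  295.] -0.21 [-0.13  0.23 -0.23 -0.   -1.1  -0.08] 0.0
[ 496. -138.  295.] 0.11 [ 0.04  0.21 -0.27 -0.   -1.09  0.07] 0.0
[509. -54. 295.] 0.44 [ 0.21  0.2  -0.28 -0.   -1.09  0.22] 0.0
[522.  30. 295.] 0.76 [ 0.37  0.22 -0.25  0.   -1.1   0.39] 0.0
[535. 115. 295.] 1.08 [ 0.51  0.26 -0.2   0.   -1.11  0.57] 0.0
[548. 199. 295.] 1.4 [ 0.63  0.32 -0.11  0.   -1.14  0.77] 0.0
t 4.15 pos [ 470.5 -306.2  232.8] joints [-0.288  0.337 -0.257  0.001 -0.968 -0.242] F [-0.7 -0.8 -2. ] w 11.4
 dist 107.1 SHIFT [-0.808  0.322 -0.624] TURN [-0.017 -0.    -0.659]
```

Call:
{"fn": "apply_moves", "kwargs": {
  "increments": [
    [[-0.05,0.02,-0.12,0,0,-0.06,-1],[-0.15,0.06,-0.3,0,0,-0.14,-1],[-0.28,0.11,-0.45,0,0,-0.24,-1],[-0.42,0.17,-0.56,0,0,-0.34,-1],[-0.55,0.22,-0.62,0,0,-0.45,-1],[-0.68,0.27,-0.62,0,0,-0.55,-1],[-0.81,0.32,-0.62,0,0,-0.66,-1]]
  ]
}}

```text
clock: 4.85
position: [481.9, -218.1, 290.1]
ee_rot: [-0.635, 0.773, 0.001, -0.0]
contact_force: [0.2, 0.8, -3.1]
gripper_width: 11.5
```

```bash
python3 - <<'E'
from h import *
plan([497,-130,295],scoopR(.13,0))
E
```

```text
t 4.85 pos [ 481.9 -218.1  290.1] joints [-1.180e-01  2.330e-01 -2.470e-01 -1.000e-03 -1.092e+00 -7.700e-02] F [ 0.2  0.8 -3.1] w 11.5
 dist 89.5 SHIFT [-0.894  0.023 -0.049] TURN [ 0.003  0.001 -0.651]
```

Call:
{"fn": "apply_moves", "kwargs": {
  "increments": [
    [[-0.13,0,-0.01,0,0,-0.1,-1],[-0.26,0.01,-0.02,0,0,-0.2,-1],[-0.4,0.01,-0.03,0,0,-0.3,-1],[-0.53,0.02,-0.04,0,0,-0.4,-1],[-0.67,0.02,-0.05,0,0,-0.5,-1],[-0.8,0.02,-0.05,0,0,-0.58,-1],[-0.93,0.02,-0.05,0,0,-0.66,-1]]
  ]
}}

```text
clock: 5.55
position: [498.8, -126.9, 296.0]
ee_rot: [0.753, -0.658, 0.0, -0.0]
contact_force: [-0.0, -0.6, -1.0]
gripper_width: 11.6
```

```bash
python3 - <<'E'
from h import *
plan([511,-35,295],scoopR(.48,0))
E
```

```text
t 5.55 pos [ 498.8 -126.9  296. ] joints [ 0.067  0.203 -0.271  0.    -1.096  0.067] F [-0.  -0.6 -1. ] w 11.6
 dist 92.7 SHIFT [-0.894 -0.243  0.01 ] TURN [-0.    -0.    -0.693]
```

Call:
{"fn": "apply_moves", "kwargs": {
  "increments": [
    [[-0.13,-0.03,0,0,0,-0.1,-1],[-0.26,-0.07,0,0,0,-0.2,-1],[-0.39,-0.1,0,0,0,-0.3,-1],[-0.52,-0.14,0,0,0,-0.4,-1],[-0.65,-0.18,0,0,0,-0.5,-1],[-0.78,-0.21,0,0,0,-0.6,-1],[-0.9,-0.25,0,0,0,-0.7,-1]]
  ]
}}

```text
clock: 6.25
position: [511.8, -34.3, 295.9]
ee_rot: [0.856, -0.517, -0.0, 0.0]
contact_force: [-0.6, 0.1, -2.6]
gripper_width: 11.3
```

```bash
python3 - <<'E'
from h import *
plan([525,50,295],scoopR(.83,0))
E
```

```text
t 6.25 pos [511.8 -34.3 295.9] joints [ 0.25   0.2   -0.275 -0.    -1.095  0.235] F [-0.6  0.1 -2.6] w 11.3
 dist 85.4 SHIFT [-0.685 -0.51   0.009] TURN [ 0.     0.    -0.691]
```

Call:
{"fn": "apply_moves", "kwargs": {
  "increments": [
    [[-0.1,-0.07,0,0,0,-0.1,-1],[-0.2,-0.15,0,0,0,-0.2,-1],[-0.3,-0.22,0,0,0,-0.3,-1],[-0.4,-0.3,0,0,0,-0.4,-1],[-0.5,-0.37,0,0,0,-0.5,-1],[-0.6,-0.44,0,0,0,-0.6,-1],[-0.7,-0.52,0,0,0,-0.7,-1]]
  ]
}}

```text
clock: 6.95
position: [525.5, 51.6, 295.9]
ee_rot: [0.933, -0.36, -0.0, 0.0]
contact_force: [1.1, -0.4, -2.3]
gripper_width: 10.8
```

```bash
python3 - <<'E'
from h import *
plan([540,130,295],scoopR(1.15,0))
E
```

```text
t 6.95 pos [525.5  51.6 295.9] joints [ 0.405  0.226 -0.241 -0.    -1.103  0.429] F [ 1.1 -0.4 -2.3] w 10.8
 dist 79.7 SHIFT [-0.42  -0.678  0.009] TURN [ 0.     0.    -0.632]
```

Call:
{"fn": "apply_moves", "kwargs": {
  "increments": [
    [[-0.06,-0.1,0,0,0,-0.1,-1],[-0.12,-0.2,0,0,0,-0.2,-1],[-0.18,-0.3,0,0,0,-0.3,-1],[-0.24,-0.4,0,0,0,-0.4,-1],[-0.3,-0.5,0,0,0,-0.5,-1],[-0.36,-0.6,0,0,0,-0.6,-1],[-0.42,-0.7,0,0,0,-0.65,-1]]
  ]
}}

```text
clock: 7.65
position: [541.9, 131.6, 295.8]
ee_rot: [0.979, -0.205, -0.0, 0.0]
contact_force: [0.2, -0.3, -2.1]
gripper_width: 11.4
```

```bash
python3 - <<'E'
from h import *
plan([548.4,198.6,290],scoopR(1.4,0))
E
```

```text
t 7.65 pos [541.9 131.6 295.8] joints [ 0.529  0.277 -0.172 -0.    -1.122  0.629] F [ 0.2 -0.3 -2.1] w 11.4
 dist 67.5 SHIFT [-0.209 -0.639  0.058] TURN [ 0.     0.    -0.484]
```

Call:
{"fn": "apply_moves", "kwargs": {
  "increments": [
    [[-0.03,-0.1,0,0,0,-0.08,-1],[-0.07,-0.2,0,0,0,-0.16,-1],[-0.1,-0.3,0,0,0,-0.24,-1],[-0.13,-0.4,0,0,0,-0.32,-1],[-0.17,-0.51,0,0,0,-0.4,-1],[-0.21,-0.6,0,0,0,-0.48,-1],[-0.21,-0.62,0.02,0,0,-0.48,-1],[-0.21,-0.63,0.05,0,0,-0.48,-1]]
  ]
}}

```text
clock: 8.45
position: [548.0, 197.1, 290.7]
ee_rot: [0.996, -0.088, 0.0, -0.0]
contact_force: [-0.9, -0.7, -2.2]
gripper_width: 11.2
```

```bash
python3 - <<'E'
from h import *
plan([548.4,198.6,260],scoopR(1.4,0))
S=arm.get_image("side");T=arm.get_image("top");save(S,"s3",(180,80,380,230));save(T,"t3",(160,100,340,235))
s=log();Rs=R.from_euler("z",1.4);o=np.array(s["position"])+Rs.apply([-36,0,-129])
for X in([-76,26,25],[-76,-26,25],[30,26,40]):
  W=o+Rs.apply(X);print(X,W.round(),"side",((proj(S,W)-[180,80])*4).round(),"top",((proj(T,W)-[160,100])*4.444).round())
W=[525,63.6,92];print((proj(S,W)-[180,80])*4,(proj(T,W)-[160,100])*4.444)
E
```

```text
t 8.45 pos [548.  197.1 290.7] joints [ 0.623  0.322 -0.12   0.    -1.128  0.772] F [-0.9 -0.7 -2.2] w 11.2
 dist 30.8 SHIFT [ 0.001 -0.015  0.307] TURN [-0.    -0.    -0.009]
[-76, 26, 25] [503.  91. 186.] side [242. 474.] top [253. 432.]
[-76, -26, 25] [554.  82. 186.] side [180. 449.] top [270. 337.]
[30, 26, 40] [521. 195. 201.] side [156. 549.] top [ 51. 396.]
[230.18982253 539.46789222] [318.54281876 406.87689964]
```

View pics/s3.png

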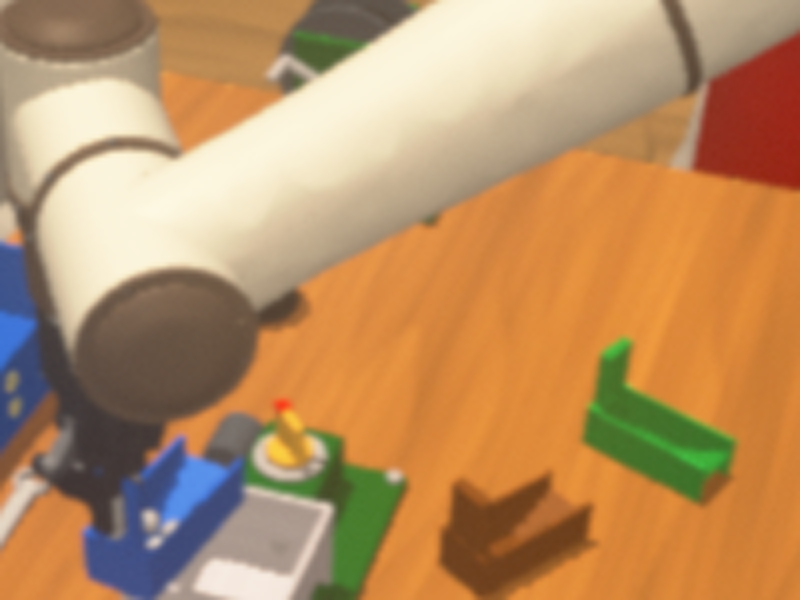

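View pics/t3.png

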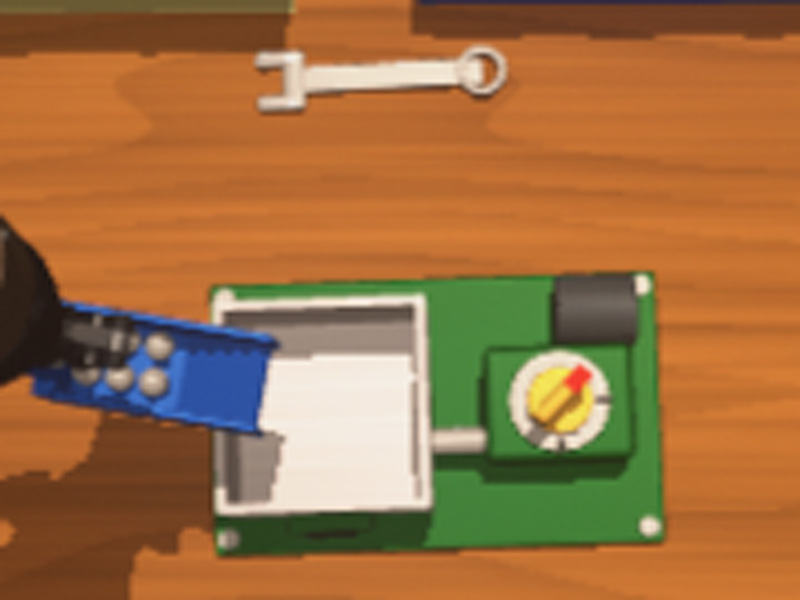

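Both views match the predicted lip: in the top crop it lies at (265,385), over the hopper mouth, and the balls are still in the scoop. Next I'll work out the tilting rows.

```bash
cat > rows.py <<'E'
from kin2 import *
def rows(seq):
    s=log();Rc=R.from_quat(s["ee_rot"]);print("t",round(s["clock"],2),np.round(s["position"],1),s["joints"].round(2) if hasattr(s["joints"],"round") else s["joints"],"F",np.round(s["contact_force"],1))
    q=np.array(s["joints"])
    for yaw,th,up,z in seq:
        p,Rt=tcp_for_lip(lip_at(yaw,up,z),yaw,np.radians(th))
        q2,e=ik(p,Rt,q)
        print(th,"SH",(Rc.inv().apply(p-s["position"])/100).round(2).tolist(),"TU",((Rc.inv()*Rt).as_rotvec()/.5).round(2).tolist(),"dq",np.abs(q2-q).max().round(2),round(float(e),3),q2.round(2)); q=q2
E
python3 - <<'E'
from rows import *
rows([(1.4,4,25,180),(1.4,8,25,172),(1.4,12,25,164),(1.4,16,25,156),(1.4,20,25,148),(1.4,24,25,140),(1.4,28,25,132)])
E
```

```text
t 8.55 [547.7 196.5 290.1] [ 0.62  0.32 -0.12 -0.   -1.13  0.77] F [-0.2 -0.5 -2.9]
4 SH [0.0, 0.05, -0.01] TU [0.14, 0.0, -0.01] dq 0.06 0.0 [ 0.59  0.3  -0.12 -0.06 -1.09  0.83]
8 SH [0.0, 0.13, -0.0] TU [0.28, 0.0, -0.01] dq 0.06 0.0 [ 0.56  0.29 -0.13 -0.12 -1.06  0.89]
12 SH [0.0, 0.22, 0.01] TU [0.42, 0.0, -0.01] dq 0.07 0.0 [ 0.52  0.28 -0.13 -0.19 -1.03  0.96]
16 SH [0.0, 0.31, 0.03] TU [0.56, 0.0, -0.01] dq 0.08 0.0 [ 0.48  0.26 -0.14 -0.26 -1.01  1.04]
20 SH [0.01, 0.4, 0.06] TU [0.7, 0.0, -0.01] dq 0.08 0.0 [ 0.44  0.26 -0.14 -0.34 -1.    1.12]
24 SH [0.01, 0.5, 0.1] TU [0.84, 0.0, -0.01] dq 0.09 0.0 [ 0.39  0.25 -0.14 -0.42 -0.99  1.21]
28 SH [0.01, 0.6, 0.14] TU [0.98, -0.0, -0.01] dq 0.1 0.0 [ 0.33  0.25 -0.14 -0.51 -0.99  1.31]
```

Call:
{"fn": "apply_moves", "kwargs": {
  "increments": [
    [[0,0.05,-0.01,0.14,0,0,-1],[0,0.13,0,0.28,0,0,-1],[0,0.22,0.01,0.42,0,0,-1],[0,0.31,0.03,0.56,0,0,-1],[0,0.4,0.06,0.7,0,0,-1],[0,0.5,0.1,0.84,0,0,-1],[0,0.6,0.14,0.98,0,0,-1],[0,0.6,0.14,0.98,0,0,-1]]
  ]
}}

```text
clock: 9.35
position: [537.1, 135.2, 276.3]
ee_rot: [0.966, -0.087, 0.021, -0.241]
contact_force: [-0.3, -0.4, -1.9]
gripper_width: 11.3
```

```bash
python3 - <<'E'
from rows import *
rows([(1.4,31,25,126),(1.4,34,26,120),(1.4,37,27,114),(1.4,40,28,110),(1.4,43,28,108),(1.4,46,28,106),(1.4,49,28,106),(1.4,52,28,106),(1.4,55,28,106)])
s=arm.read_state();M=fk(s["joints"],P);print(M[:3,3]-s["position"])
S=arm.get_image("side");T=arm.get_image("top");save(S,"s4",(180,120,300,230));save(T,"t4",(160,100,340,235))
E
```

```text
t 9.35 [537.1 135.2 276.3] [ 0.33  0.25 -0.14 -0.51 -0.99  1.3 ] F [-0.3 -0.4 -1.9]
31 SH [0.0, 0.06, 0.01] TU [0.1, -0.01, -0.02] dq 0.08 0.0 [ 0.29  0.26 -0.14 -0.58 -1.    1.38]
34 SH [0.0, 0.14, 0.01] TU [0.21, -0.01, -0.02] dq 0.07 0.0 [ 0.25  0.26 -0.13 -0.65 -1.01  1.46]
37 SH [0.01, 0.22, 0.02] TU [0.31, -0.01, -0.02] dq 0.07 0.0 [ 0.21  0.27 -0.13 -0.71 -1.03  1.53]
40 SH [0.01, 0.3, 0.01] TU [0.42, -0.01, -0.02] dq 0.07 0.0 [ 0.16  0.28 -0.13 -0.78 -1.05  1.6 ]
43 SH [0.01, 0.37, -0.02] TU [0.52, -0.01, -0.02] dq 0.07 0.0 [ 0.12  0.28 -0.13 -0.83 -1.08  1.67]
46 SH [0.01, 0.45, -0.04] TU [0.63, -0.01, -0.02] dq 0.06 0.0 [ 0.07  0.29 -0.13 -0.89 -1.11  1.73]
49 SH [0.01, 0.52, -0.08] TU [0.73, -0.01, -0.02] dq 0.06 0.0 [ 0.03  0.3  -0.13 -0.94 -1.15  1.79]
52 SH [0.01, 0.59, -0.11] TU [0.84, -0.01, -0.02] dq 0.06 0.0 [-0.02  0.31 -0.13 -0.99 -1.19  1.84]
55 SH [0.01, 0.67, -0.14] TU [0.94, -0.01, -0.02] dq 0.05 0.0 [-0.06  0.33 -0.13 -1.04 -1.23  1.9 ]
[ 1.13686838e-13 -5.68434189e-14  1.70530257e-13]
```

View pics/s4.png

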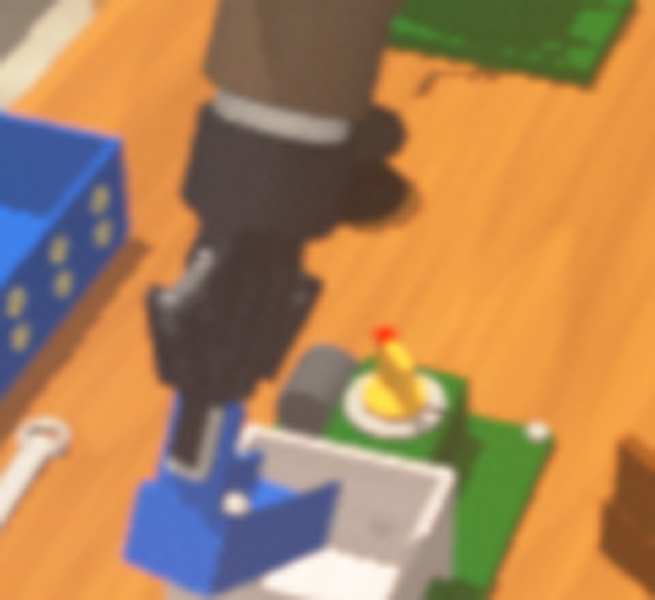

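View pics/t4.png

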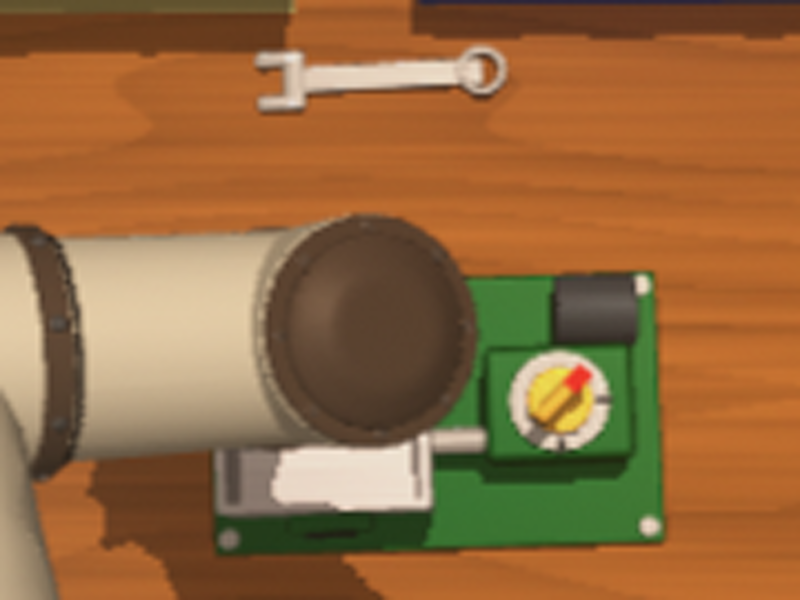

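The tilt is about 28°, a ball is still in the scoop at (237,503) in the side crop, and the lip is over the hopper. I'll carry on to 55° and then beyond.

Call:
{"fn": "apply_moves", "kwargs": {
  "increments": [
    [[0,0.06,0.01,0.1,0,-0.01,-1],[0,0.14,0.01,0.21,0,-0.01,-1],[0.01,0.22,0.02,0.31,0,-0.02,-1],[0.01,0.3,0.01,0.42,0,-0.02,-1],[0.01,0.37,-0.02,0.52,0,-0.02,-1],[0.01,0.45,-0.04,0.63,0,-0.02,-1],[0.01,0.52,-0.08,0.73,0,-0.02,-1],[0.01,0.59,-0.11,0.84,0,-0.02,-1],[0.01,0.67,-0.14,0.94,0,-0.02,-1]]
  ]
}}

```text
clock: 10.35
position: [527.3, 72.9, 258.2]
ee_rot: [0.884, -0.072, 0.042, -0.46]
contact_force: [0.3, 0.2, -1.6]
gripper_width: 11.4
```

```bash
python3 - <<'E'
from rows import *
rows([(1.4,58,28,106),(1.4,61,28,106),(1.4,64,28,106),(1.4,67,28,106),(1.4,70,28,106),(1.4,73,28,108),(1.4,76,28,108)])
S=arm.get_image("side");save(S,"s5",(180,120,300,230))
E
```

```text
t 10.35 [527.3  72.9 258.2] [-0.06  0.33 -0.12 -1.04 -1.23  1.9 ] F [ 0.3  0.2 -1.6]
58 SH [-0.01, 0.08, -0.07] TU [0.1, -0.0, 0.02] dq 0.05 0.0 [-0.1   0.34 -0.13 -1.09 -1.27  1.95]
61 SH [-0.01, 0.14, -0.13] TU [0.21, -0.0, 0.02] dq 0.05 0.0 [-0.14  0.36 -0.13 -1.13 -1.32  1.99]
64 SH [-0.01, 0.2, -0.18] TU [0.31, -0.0, 0.02] dq 0.04 0.0 [-0.18  0.38 -0.13 -1.17 -1.36  2.04]
67 SH [-0.01, 0.26, -0.23] TU [0.42, -0.0, 0.02] dq 0.04 0.0 [-0.21  0.4  -0.13 -1.2  -1.41  2.08]
70 SH [-0.01, 0.33, -0.27] TU [0.52, 0.0, 0.02] dq 0.04 0.0 [-0.25  0.43 -0.13 -1.23 -1.45  2.12]
73 SH [-0.01, 0.38, -0.32] TU [0.63, 0.0, 0.02] dq 0.05 0.0 [-0.28  0.45 -0.13 -1.27 -1.5   2.15]
76 SH [-0.01, 0.45, -0.36] TU [0.73, 0.0, 0.02] dq 0.04 0.0 [-0.3   0.47 -0.13 -1.29 -1.54  2.19]
```

View pics/s5.png

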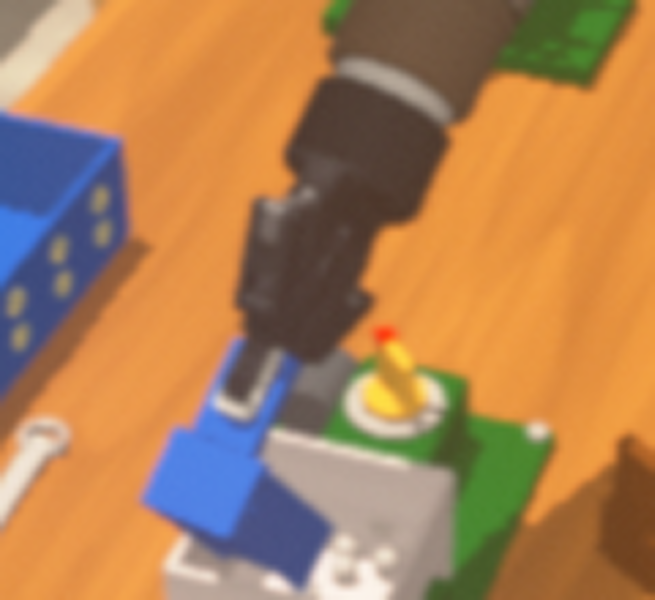

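Several balls show in the hopper at about (360,560). I'll tilt further and hold.

Call:
{"fn": "apply_moves", "kwargs": {
  "increments": [
    [[0,0.08,-0.07,0.1,0,0.01,-1],[-0.01,0.14,-0.13,0.21,0,0.02,-1],[-0.01,0.2,-0.18,0.31,0,0.02,-1],[-0.01,0.26,-0.23,0.42,0,0.02,-1],[-0.01,0.33,-0.27,0.52,0,0.02,-1],[-0.01,0.38,-0.32,0.63,0,0.02,-1],[-0.01,0.45,-0.36,0.73,0,0.02,-1],[-0.01,0.45,-0.36,0.73,0,0.02,-1],[-0.01,0.45,-0.36,0.73,0,0.02,-1],[-0.01,0.45,-0.36,0.73,0,0.02,-1]]
  ]
}}

```text
clock: 11.4
position: [517.1, 19.1, 242.1]
ee_rot: [0.786, -0.068, 0.052, -0.612]
contact_force: [-0.4, -0.9, -1.5]
gripper_width: 11.7
```

```bash
python3 - <<'E'
from rows import *
rows([(1.4,70,28,118),(1.4,62,28,124),(1.4,54,28,130),(1.4,46,28,136),(1.4,38,28,142),(1.4,30,28,148),(1.4,22,28,154),(1.4,14,28,165)])
S=arm.get_image("side");save(S,"s6",(180,120,300,230))
T=arm.get_image("top");save(T,"t6",(160,100,340,235))
E
```

```text
t 11.4 [517.1  19.1 242.1] [-0.3   0.47 -0.13 -1.29 -1.54  2.19] F [-0.4 -0.9 -1.5]
70 SH [0.0, -0.2, 0.09] TU [-0.2, 0.0, -0.0] dq 0.09 0.0 [-0.25  0.41 -0.12 -1.23 -1.46  2.09]
62 SH [0.0, -0.37, 0.26] TU [-0.48, 0.0, -0.0] dq 0.12 0.0 [-0.15  0.34 -0.11 -1.13 -1.35  1.97]
54 SH [0.0, -0.52, 0.43] TU [-0.76, 0.0, -0.0] dq 0.14 0.0 [-0.04  0.29 -0.1  -1.01 -1.24  1.83]
46 SH [0.0, -0.64, 0.62] TU [-1.04, 0.0, -0.0] dq 0.16 0.0 [ 0.08  0.26 -0.1  -0.87 -1.15  1.67]
38 SH [0.0, -0.73, 0.82] TU [-1.32, 0.0, -0.0] dq 0.17 0.0 [ 0.2   0.24 -0.1  -0.71 -1.08  1.5 ]
30 SH [0.0, -0.79, 1.02] TU [-1.6, 0.0, -0.0] dq 0.18 0.0 [ 0.31  0.24 -0.11 -0.54 -1.03  1.32]
22 SH [0.0, -0.83, 1.22] TU [-1.88, 0.0, -0.0] dq 0.17 0.0 [ 0.42  0.25 -0.12 -0.38 -1.01  1.15]
14 SH [0.0, -0.88, 1.39] TU [-2.16, 0.0, -0.0] dq 0.16 0.0 [ 0.51  0.27 -0.13 -0.22 -1.03  0.99]
```

View pics/s6.png

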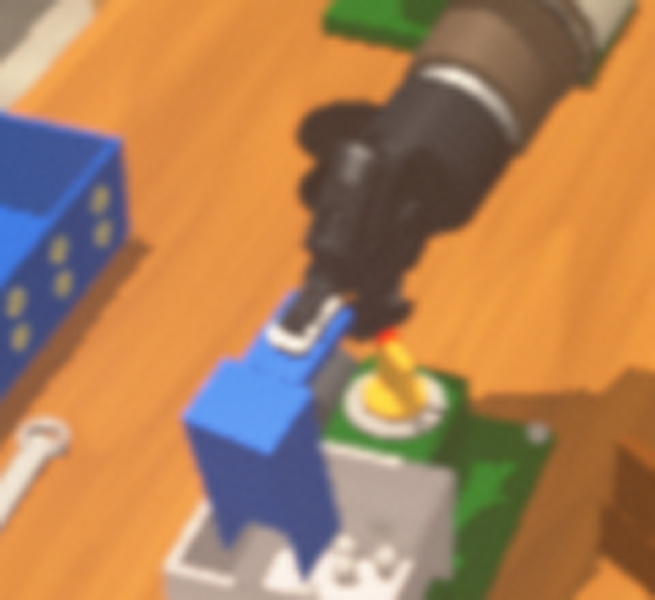

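View pics/t6.png

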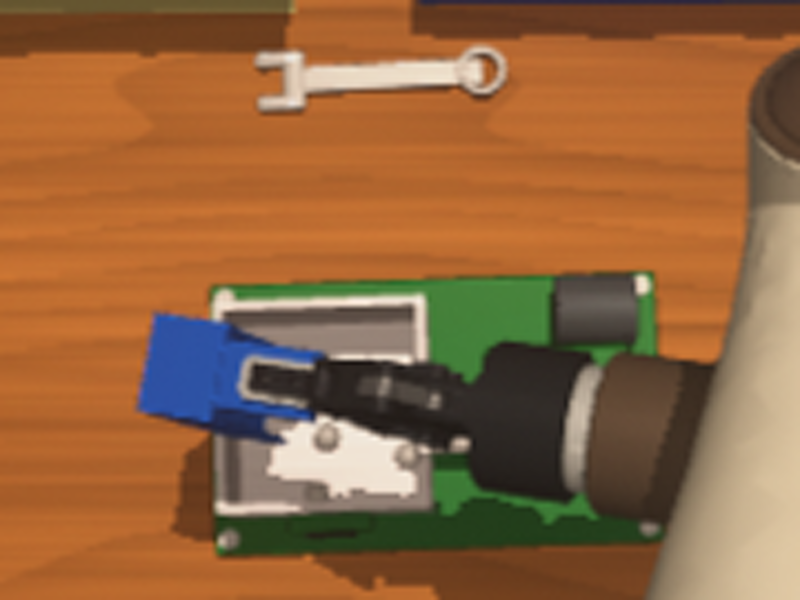

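All the balls seem to be out, with several visible in the hopper. I'll tilt back while rising.

Call:
{"fn": "apply_moves", "kwargs": {
  "increments": [
    [[0,-0.1,0.05,-0.1,0,0,-1],[0,-0.2,0.09,-0.2,0,0,-1],[0,-0.37,0.26,-0.48,0,0,-1],[0,-0.52,0.43,-0.76,0,0,-1],[0,-0.62,0.6,-1,0,0,-1],[0,-0.62,0.6,-1,0,0,-1]]
  ]
}}

```text
clock: 12.1
position: [529.5, 95.3, 291.5]
ee_rot: [0.913, -0.074, 0.036, -0.4]
contact_force: [-0.3, -0.3, -0.2]
gripper_width: 11.6
```

```bash
python3 - <<'E'
from rows import *
rows([(1.4,40,28,145),(1.4,34,28,152),(1.4,28,28,160),(1.4,22,28,168),(1.4,17,28,176)])
E
```

```text
t 12.1 [529.5  95.3 291.5] [ 0.07  0.26 -0.1  -0.89 -1.16  1.7 ] F [-0.3 -0.3 -0.2]
40 SH [0.01, -0.14, 0.08] TU [-0.26, -0.0, 0.02] dq 0.16 0.0 [ 0.17  0.24 -0.1  -0.75 -1.1   1.54]
34 SH [0.01, -0.28, 0.16] TU [-0.46, -0.0, 0.02] dq 0.14 0.0 [ 0.26  0.23 -0.1  -0.62 -1.06  1.4 ]
28 SH [0.01, -0.41, 0.25] TU [-0.67, -0.0, 0.02] dq 0.14 0.0 [ 0.34  0.23 -0.1  -0.49 -1.04  1.27]
22 SH [0.02, -0.52, 0.35] TU [-0.88, -0.0, 0.02] dq 0.13 0.0 [ 0.42  0.24 -0.1  -0.37 -1.04  1.14]
17 SH [0.02, -0.62, 0.42] TU [-1.06, -0.0, 0.02] dq 0.1 0.0 [ 0.48  0.25 -0.1  -0.27 -1.05  1.04]
```

Call:
{"fn": "apply_moves", "kwargs": {
  "increments": [
    [[0,-0.14,0.08,-0.26,0,0,-1],[0.01,-0.28,0.16,-0.46,0,0.01,-1],[0.01,-0.41,0.25,-0.67,0,0.02,-1],[0.01,-0.52,0.35,-0.88,0,0.02,-1],[0.02,-0.58,0.4,-1,0,0.02,-1],[0.02,-0.58,0.4,-1,0,0.02,-1]]
  ]
}}

```text
clock: 12.7
position: [542.6, 159.7, 301.9]
ee_rot: [0.983, -0.088, 0.01, -0.161]
contact_force: [-0.2, -0.2, -2.8]
gripper_width: 11.5
```

```bash
python3 - <<'E'
from rows import *
plan([545,140,300],scoopR(1.1,0))
S=arm.get_image("side");save(S,"s7",(180,120,300,230))
T=arm.get_image("top");save(T,"t7",(160,100,340,235))
E
```

```text
t 12.7 pos [542.6 159.7 301.9] joints [ 0.452  0.249 -0.108 -0.309 -1.047  1.073] F [-0.2 -0.2 -2.8] w 11.5
 dist 19.9 SHIFT [ 0.059  0.186 -0.043] TURN [-0.641  0.114  0.579]
```

View pics/s7.png

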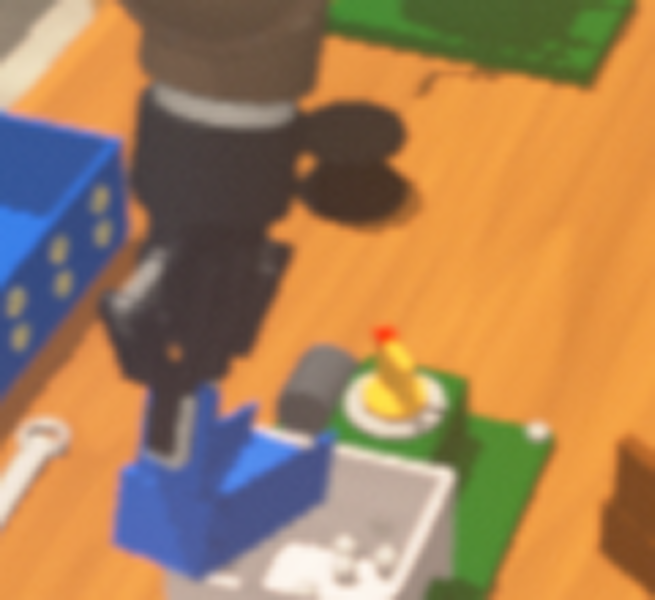

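View pics/t7.png

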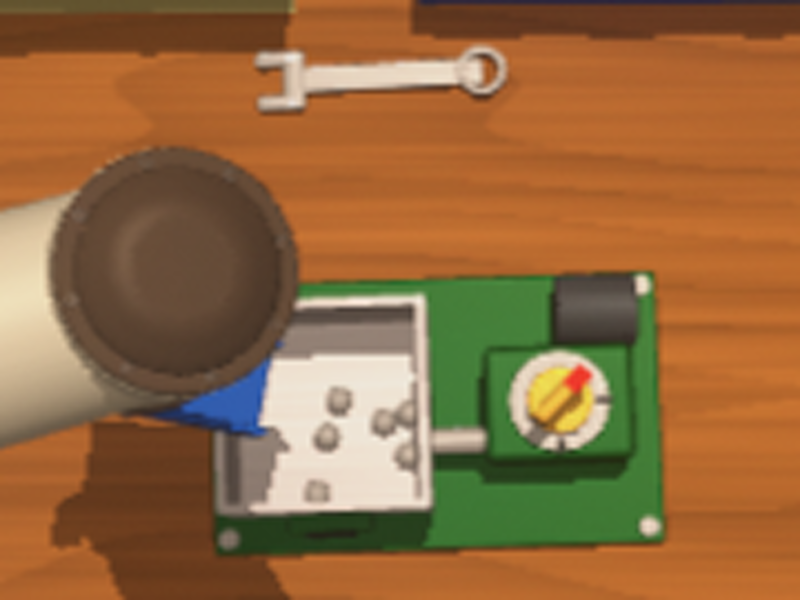

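All six balls are in the hopper, seen in the top crop at (340,400), (326,437), (385,422), (408,412), (408,457) and (317,491). I'll take the scoop back to its spot.

Call:
{"fn": "apply_moves", "kwargs": {
  "increments": [
    [[0.02,0.06,-0.01,-0.2,0.04,0.18,-1],[0.04,0.12,-0.03,-0.42,0.07,0.38,-1],[0.06,0.19,-0.04,-0.64,0.11,0.58,-1],[0.06,0.19,-0.04,-0.64,0.11,0.58,-1]]
  ]
}}

```text
clock: 13.2
position: [545.4, 137.2, 298.9]
ee_rot: [0.972, -0.235, -0.002, -0.0]
contact_force: [0.5, 0.1, -1.3]
gripper_width: 11.5
```

```bash
python3 - <<'E'
from rows import *
plan([530,65,300],scoopR(.65,0))
E
```

```text
t 13.2 pos [545.4 137.2 298.9] joints [ 0.534  0.283 -0.154 -0.002 -1.135  0.563] F [ 0.5  0.1 -1.3] w 11.5
 dist 73.8 SHIFT [ 0.193  0.713 -0.012] TURN [0.002 0.006 0.892]
```

Call:
{"fn": "apply_moves", "kwargs": {
  "increments": [
    [[0.06,0.24,0,0,0,0.28,-1],[0.12,0.48,-0.01,0,0,0.56,-1],[0.19,0.71,-0.01,0,0.01,0.84,-1],[0.22,0.9,-0.01,0,0.01,0.9,-1]]
  ]
}}

```text
clock: 13.6
position: [523.5, 45.9, 301.0]
ee_rot: [0.895, -0.447, 0.002, -0.002]
contact_force: [0.4, -0.3, -0.8]
gripper_width: 11.3
```

```bash
python3 - <<'E'
from rows import *
plan([512,-30,300],scoopR(.2,0))
E
```

```text
t 13.6 pos [523.5  45.9 301. ] joints [ 0.396  0.216 -0.241  0.    -1.109  0.248] F [ 0.4 -0.3 -0.8] w 11.3
 dist 76.8 SHIFT [0.537 0.548 0.008] TURN [-0.009 -0.001  0.889]
```

Call:
{"fn": "apply_moves", "kwargs": {
  "increments": [
    [[0.18,0.2,0,0,0,0.28,-1],[0.36,0.4,0,0,0,0.56,-1],[0.54,0.6,0,0,0,0.84,-1],[0.72,0.75,0,0,0,0.9,-1]]
  ]
}}

```text
clock: 14.0
position: [506.5, -56.6, 301.3]
ee_rot: [0.773, -0.635, 0.001, -0.002]
contact_force: [0.3, -1.1, -1.6]
gripper_width: 11.2
```

```bash
python3 - <<'E'
from rows import *
plan([496,-140,300],scoopR(-.25,0))
E
```

```text
t 14.0 pos [506.5 -56.6 301.3] joints [ 0.208  0.189 -0.276 -0.    -1.101 -0.012] F [ 0.3 -1.1 -1.6] w 11.2
 dist 84.1 SHIFT [0.798 0.265 0.011] TURN [-0.009  0.002  0.89 ]
```

Call:
{"fn": "apply_moves", "kwargs": {
  "increments": [
    [[0.27,0.08,0,0,0,0.28,-1],[0.54,0.17,0,0,0,0.56,-1],[0.8,0.26,0,0,0,0.84,-1],[0.98,0.32,0,0,0,0.9,-1]]
  ]
}}

```text
clock: 14.4
position: [494.4, -159.1, 301.3]
ee_rot: [-0.611, 0.791, -0.001, 0.002]
contact_force: [1.0, -1.0, -1.0]
gripper_width: 11.2
```

```bash
python3 - <<'E'
from rows import *
plan([479,-240,280],scoopR(-.528,0))
E
```

```text
t 14.4 pos [ 494.4 -159.1  301.3] joints [ 1.000e-03  2.050e-01 -2.540e-01 -1.000e-03 -1.106e+00 -2.560e-01] F [ 1. -1. -1.] w 11.2
 dist 85.0 SHIFT [ 0.822 -0.054  0.212] TURN [-0.009  0.005  0.545]
```

Call:
{"fn": "apply_moves", "kwargs": {
  "increments": [
    [[0.27,-0.02,0.05,0,0,0.2,-1],[0.54,-0.03,0.12,0,0,0.4,-1],[0.82,-0.05,0.21,0,0,0.55,-1],[0.9,-0.05,0.25,0,0,0.55,-1]]
  ]
}}

```text
clock: 14.8
position: [476.2, -247.8, 275.5]
ee_rot: [-0.497, 0.868, -0.001, 0.002]
contact_force: [-0.4, 0.2, -0.5]
gripper_width: 11.2
```

```bash
python3 - <<'E'
from rows import *
plan([469,-305.7,190],scoopR(-.528,0))
E
```

```text
t 14.8 pos [ 476.2 -247.8  275.5] joints [-1.780e-01  2.580e-01 -2.530e-01 -1.000e-03 -1.056e+00 -3.520e-01] F [-0.4  0.2 -0.5] w 11.2
 dist 103.5 SHIFT [ 0.538 -0.228  0.854] TURN [-0.006  0.004 -0.005]
```

Call:
{"fn": "apply_moves", "kwargs": {
  "increments": [
    [[0.27,-0.11,0.3,0,0,0,-1],[0.54,-0.23,0.6,0,0,0,-1],[0.54,-0.23,0.85,0,0,0,-1],[0.54,-0.23,0.85,-0.01,0,0,-1]]
  ]
}}

```text
clock: 15.2
position: [468.0, -303.8, 187.8]
ee_rot: [-0.498, 0.867, 0.004, -0.002]
contact_force: [-1.3, 0.7, -1.4]
gripper_width: 11.4
```

```bash
python3 - <<'E'
from rows import *
plan([469,-305.7,129.5],scoopR(-.528,0))
S=arm.get_image("side");save(S,"s8",(220,80,380,200))
E
```

```text
t 15.2 pos [ 468.  -303.8  187.8] joints [-0.287  0.387 -0.308 -0.004 -0.884 -0.24 ] F [-1.3  0.7 -1.4] w 11.4
 dist 58.3 SHIFT [ 0.012 -0.024  0.583] TURN [ 0.019  0.002 -0.002]
```

View pics/s8.png

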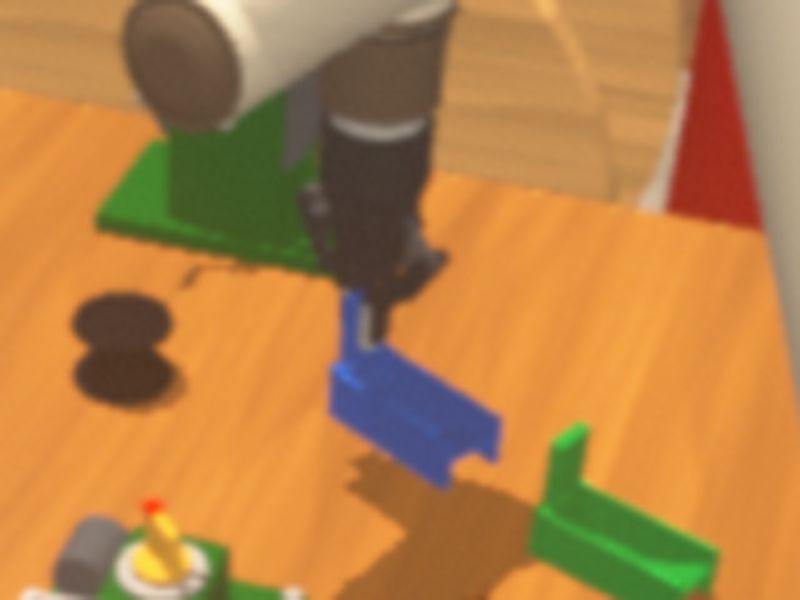

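The scoop is level and empty over its old spot. I'll lower it slowly.

Call:
{"fn": "apply_moves", "kwargs": {
  "increments": [
    [[0.01,-0.01,0.15,0,0,0,-1],[0.01,-0.02,0.3,0,0,0,-1],[0.01,-0.02,0.4,0,0,0,-1],[0.01,-0.02,0.46,0,0,0,-1],[0.01,-0.02,0.5,0,0,0,-1],[0.01,-0.02,0.52,0,0,0,-1],[0.01,-0.02,0.54,0,0,0,-1],[0.01,-0.02,0.54,0,0,0,-1],[0.01,-0.02,0.54,0,0,0,-1]]
  ]
}}

```text
clock: 16.15
position: [472.0, -305.8, 137.7]
ee_rot: [-0.498, 0.867, 0.0, 0.0]
contact_force: [0.2, 0.6, -0.7]
gripper_width: 11.4
```

```bash
python3 - <<'E'
from rows import *
plan([469,-305.7,129.5],scoopR(-.528,0))
E
```

```text
t 16.15 pos [ 472.  -305.8  137.7] joints [-0.287  0.455 -0.354 -0.001 -0.762 -0.241] F [ 0.2  0.6 -0.7] w 11.4
 dist 8.7 SHIFT [0.014 0.027 0.082] TURN [ 0.001  0.001 -0.001]
```

Call:
{"fn": "apply_moves", "kwargs": {
  "increments": [
    [[0.01,0.01,0.03,0,0,0,-1],[0.01,0.01,0.05,0,0,0,-1],[0.01,0.01,0.07,0,0,0,-1],[0.01,0.01,0.08,0,0,0,-1],[0.01,0.01,0.085,0,0,0,-1],[0.01,0.01,0.085,0,0,0,-1]]
  ]
}}

```text
clock: 16.75
position: [470.4, -306.1, 129.5]
ee_rot: [-0.498, 0.867, 0.001, -0.0]
contact_force: [-2.1, 2.0, 4.7]
gripper_width: 11.2
```

```bash
python3 - <<'E'
from rows import *
plan([469,-305.7,129.5],scoopR(-.528,0))
S=arm.get_image("side");save(S,"s9",(220,80,380,200))
E
```

```text
t 16.75 pos [ 470.4 -306.1  129.5] joints [-0.288  0.465 -0.364 -0.001 -0.743 -0.24 ] F [-2.1  2.   4.7] w 11.2
 dist 1.5 SHIFT [0.003 0.014 0.   ] TURN [ 0.002  0.    -0.001]
```

View pics/s9.png

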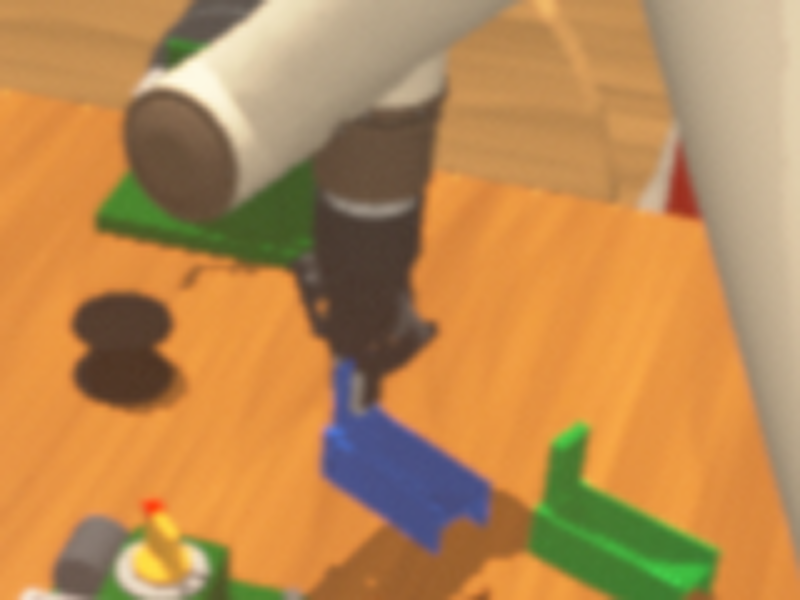

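It is standing on the bench (contact about 5 N up, in the same image place as before). I'll open the gripper and rise straight up.

Call:
{"fn": "apply_moves", "kwargs": {
  "increments": [
    [[0,0,0,0,0,0,1],[0,0,0,0,0,0,1],[0,0,0,0,0,0,1],[0,0,0,0,0,0,1],[0,0,0,0,0,0,1],[0,0,0,0,0,0,1],[0,0,-0.3,0,0,0,1],[0,0,-0.6,0,0,0,1],[0,0,-1,0,0,0,1]]
  ]
}}

```text
clock: 17.7
position: [469.7, -305.9, 228.6]
ee_rot: [-0.498, 0.867, 0.002, -0.001]
contact_force: [0.8, 0.2, -0.7]
gripper_width: 85.5
```

```bash
python3 - <<'E'
from rows import *
plan([490,-230,260],scoopR(-.528,0))
S=arm.get_image("side");T=arm.get_image("top");save(S,"s10",(220,80,380,200));save(T,"t10",(260,160,320,205))
a=arm.mark_of("screw_wing",T)
print([(m["at"],m["conf"]) for m in a],proj(T,[529.3,-76.3,106]))
E
```

```text
t 17.7 pos [ 469.7 -305.9  228.6] joints [-0.289  0.344 -0.257 -0.001 -0.974 -0.24 ] F [ 0.8  0.2 -0.7] w 85.5
 dist 84.6 SHIFT [-0.758  0.209 -0.313] TURN [ 0.009 -0.    -0.002]
[] [286.07732137 189.42296665]
```

View pics/s10.png

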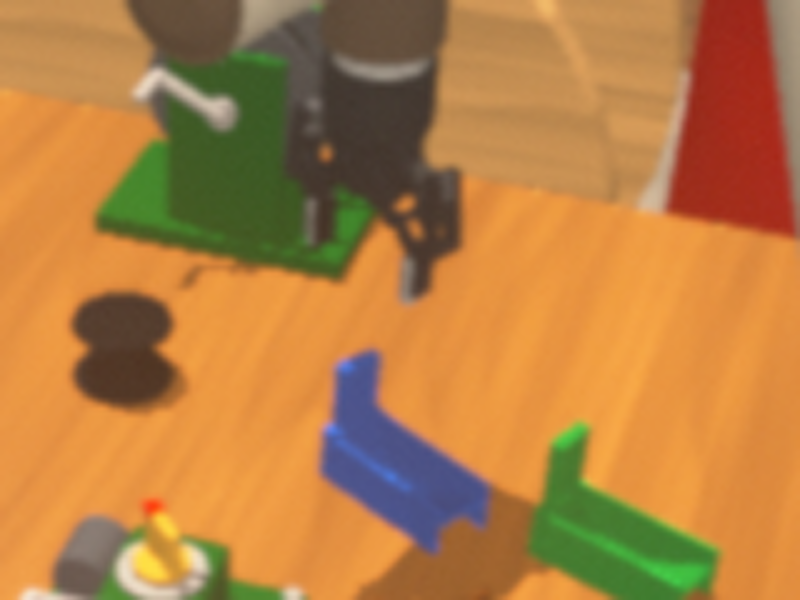

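View pics/t10.png

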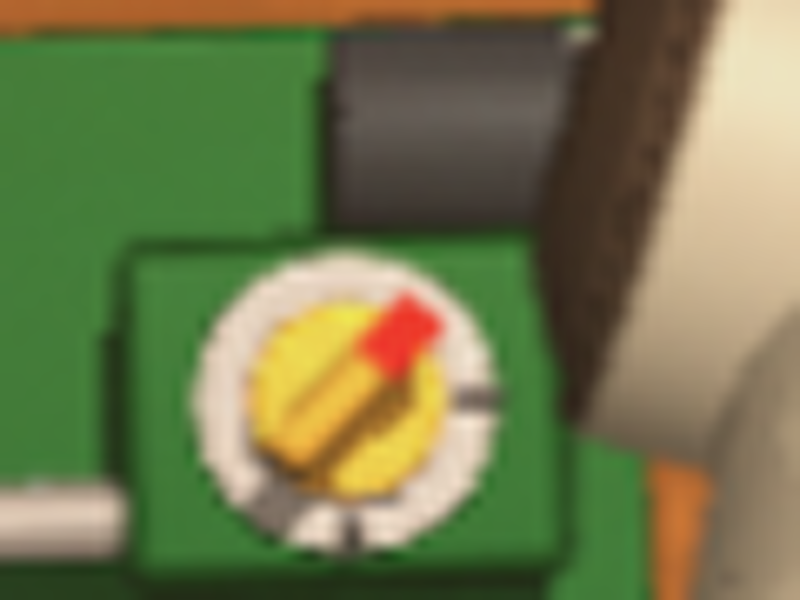

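```bash
python3 - <<'E'
from kin2 import *
S=arm.get_image("side");T=arm.get_image("top");save(S,"s11",(230,165,290,210))
t=lambda u,v:np.array([260+u/13.333,160+v/13.333])
print("disc72",atz(T,t(347,400),72).round(1),"steel64",atz(T,t(347,402),64).round(1))
print("red end",atz(T,t(426,311),106).round(1))
def red_cent(p):
    h=cv2.cvtColor(p["img"],cv2.COLOR_RGB2HSV);m=((h[...,0]<6)|(h[...,0]>174))&(h[...,1]>170)&(h[...,2]>150)
    c=proj(p,[529,-76,106]);v,u=np.nonzero(m);k=np.hypot(u-c[0],v-c[1])<14;return np.array([u[k].mean(),v[k].mean()]),k.sum()
rt,n=red_cent(T);rs,n2=red_cent(S);print(rt,n,rs,n2,tri(S,rs,T,rt),atz(T,rt,106))
c=np.array([529.3,-76.3])
for X in(atz(T,rt,106),atz(T,t(426,311),106)):
    d=X[:2]-c;print("yaw",np.arctan2(d[1],d[0]),np.hypot(*d),"a",(np.arctan2(d[1],d[0])-np.pi-.029)%(2*np.pi))
E
```

```text
disc72 [531.  -77.6  72. ] steel64 [531.3 -78.   64. ]
red end [544.9 -91.3 106. ]
[289.73333333 184.66666667] 15 [nan nan] 0 (array([nan, nan, nan]), np.float64(nan)) [541.48588107 -85.65623004 106.        ]
yaw -0.6547915022234408 15.36342207863417 a 2.4578011513663522
yaw -0.7656057903790252 21.674768203437566 a 2.346986863210768<stdin>:8: RuntimeWarning: Mean of empty slice.
  ret = ret.dtype.type(ret / rcount)
```

View pics/s11.png

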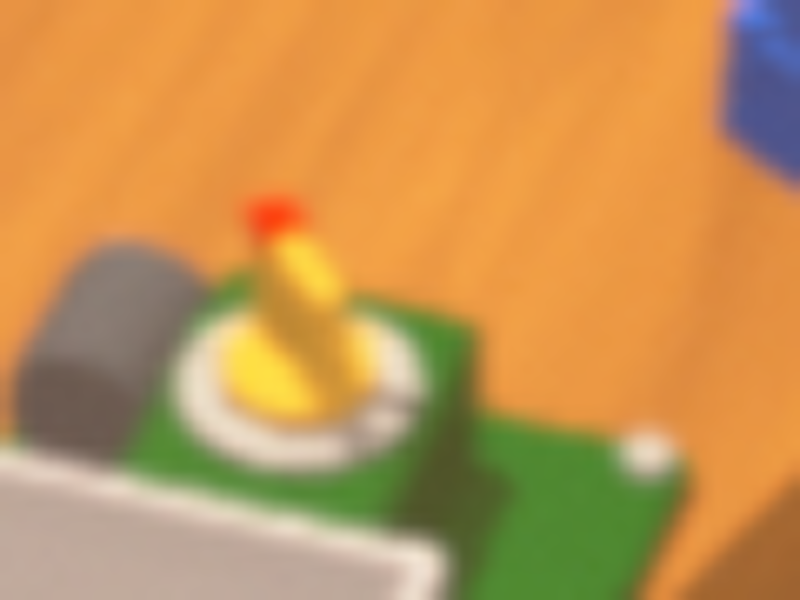

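```bash
cat >> h.py <<'E'
def Rs_(psi): return Rtool([np.cos(psi),np.sin(psi),0],[0,0,-1])
E
python3 - <<'E'
from kin2 import *
plan([530.3,-77.4,230],Rs_(-.767))
s=arm.read_state();q=s["joints"]
for psi in(-.767,-.767-1.2,-.767-2.5): q,e=ik(np.array([530.3,-77.4,150]),Rs_(psi),q);print(q.round(2),e)
E
```

```text
t 17.95 pos [ 470.1 -306.   228.7] joints [-0.289  0.343 -0.258 -0.001 -0.971 -0.24 ] F [ 0.2 -0.2 -0.2] w 85.4
 dist 236.4 SHIFT [-2.277  0.635 -0.01 ] TURN [ 1.000e-03  3.000e-03 -2.666e+00]
[ 0.16  0.4  -0.41 -0.   -0.76  0.65] 1.1368683772161603e-15
[ 0.16  0.4  -0.41 -0.   -0.76 -0.55] 2.842170943040401e-16
[ 0.16  0.4  -0.41 -0.   -0.76 -1.85] 4.855262910645731e-12
```

Call:
{"fn": "apply_moves", "kwargs": {
  "increments": [
    [[-0.25,0.07,-0.02,0,0,-0.28,1],[-0.5,0.14,-0.04,0,0,-0.56,1],[-0.75,0.2,-0.04,0,0,-0.84,1],[-0.95,0.27,-0.04,0,0,-1,1]]
  ]
}}

```text
clock: 18.35
position: [494.8, -209.4, 231.4]
ee_rot: [-0.698, 0.716, 0.002, -0.001]
contact_force: [0.7, -0.1, -0.0]
gripper_width: 85.4
```

```bash
python3 - <<'E'
from h import *
plan([530.3,-77.4,230],Rs_(-.767))
E
```

```text
t 18.35 pos [ 494.8 -209.4  231.4] joints [-0.099  0.304 -0.31  -0.001 -0.961  0.075] F [ 0.7 -0.1 -0. ] w 85.4
 dist 136.7 SHIFT [-1.328 -0.322  0.014] TURN [ 0.006  0.005 -1.656]
```

Call:
{"fn": "apply_moves", "kwargs": {
  "increments": [
    [[-0.25,-0.06,0,0,0,-0.28,1],[-0.5,-0.12,0.01,0,0,-0.56,1],[-0.75,-0.18,0.01,0,0,-0.84,1],[-0.98,-0.24,0.01,0,0,-1,1],[-0.98,-0.24,0.01,0,0,-1,1]]
  ]
}}

```text
clock: 18.85
position: [522.0, -111.4, 230.5]
ee_rot: [0.854, -0.521, -0.002, 0.0]
contact_force: [0.1, -0.2, 0.6]
gripper_width: 85.4
```

```bash
python3 - <<'E'
from h import *
plan([530.3,-77.4,230],Rs_(-.767))
E
```

```text
t 18.85 pos [ 522.  -111.4  230.5] joints [ 0.093  0.299 -0.319 -0.001 -0.955  0.382] F [ 0.1 -0.2  0.6] w 85.4
 dist 34.9 SHIFT [-0.264 -0.229  0.005] TURN [ 0.004  0.005 -0.658]
```

Call:
{"fn": "apply_moves", "kwargs": {
  "increments": [
    [[-0.13,-0.11,0,0,0,-0.28,1],[-0.26,-0.23,0,0,0,-0.56,1],[-0.26,-0.23,0,0,0,-0.66,1],[-0.26,-0.23,0,0,0,-0.66,1],[-0.26,-0.23,0,0,0,-0.66,1]]
  ]
}}

```text
clock: 19.35
position: [530.1, -80.2, 231.2]
ee_rot: [0.926, -0.376, -0.001, 0.0]
contact_force: [-0.2, -0.4, 0.5]
gripper_width: 85.1
```

```bash
python3 - <<'E'
from h import *
S=arm.get_image("side");save(S,"s12",(210,120,310,195))
plan([530.3,-77.4,150],Rs_(-.767))
E
```

```text
t 19.4 pos [530.2 -80.3 231.4] joints [ 0.152  0.302 -0.313 -0.001 -0.958  0.648] F [ 0.6 -0.2  0.7] w 85.1
 dist 81.5 SHIFT [-0.018 -0.022  0.814] TURN [ 0.002  0.004 -0.01 ]
```

View pics/s12.png

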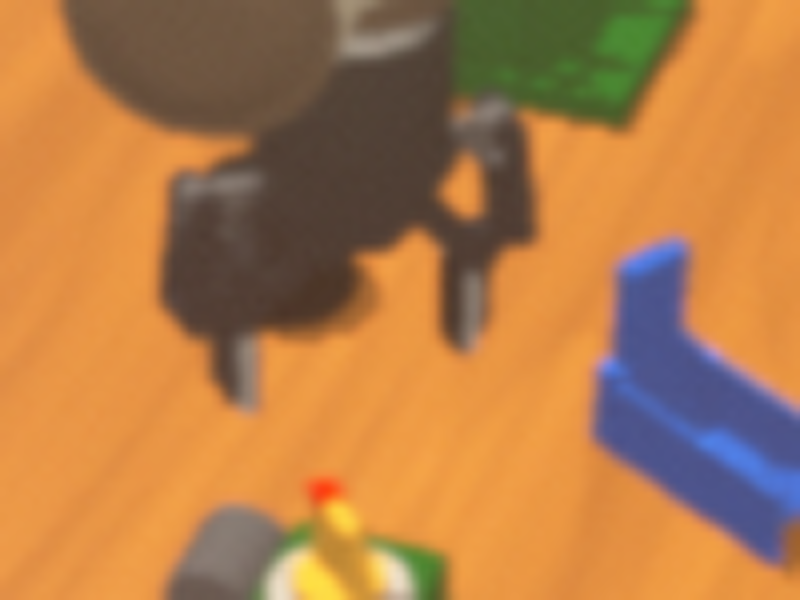

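The fingers straddle the wing: tips at (240,400) and (465,345), wing top at (335,495). I'll descend and close.

Call:
{"fn": "apply_moves", "kwargs": {
  "increments": [
    [[-0.02,-0.02,0.3,0,0,-0.01,1],[-0.02,-0.02,0.6,0,0,-0.01,1],[-0.02,-0.02,0.8,0,0,-0.01,1],[-0.02,-0.02,0.81,0,0,-0.01,1],[-0.02,-0.02,0.81,0,0,-0.01,0],[-0.02,-0.02,0.81,0,0,-0.01,-0.4],[-0.02,-0.02,0.81,0,0,-0.01,-0.6]]
  ]
}}

```text
clock: 20.1
position: [531.3, -76.9, 152.4]
ee_rot: [0.928, -0.373, 0.001, -0.001]
contact_force: [-0.1, 0.9, 0.6]
gripper_width: 44.0
```

```bash
python3 - <<'E'
from h import *
S=arm.get_image("side");save(S,"s13",(210,120,310,195))
plan([530.3,-77.4,150],Rs_(-.767))
E
```

```text
t 20.15 pos [531.1 -76.8 152.3] joints [ 0.158  0.399 -0.405 -0.001 -0.765  0.648] F [0.8 0.4 0.5] w 36.1
 dist 2.5 SHIFT [-0.002  0.01   0.023] TURN [-0.004 -0.001  0.005]
```

View pics/s13.png

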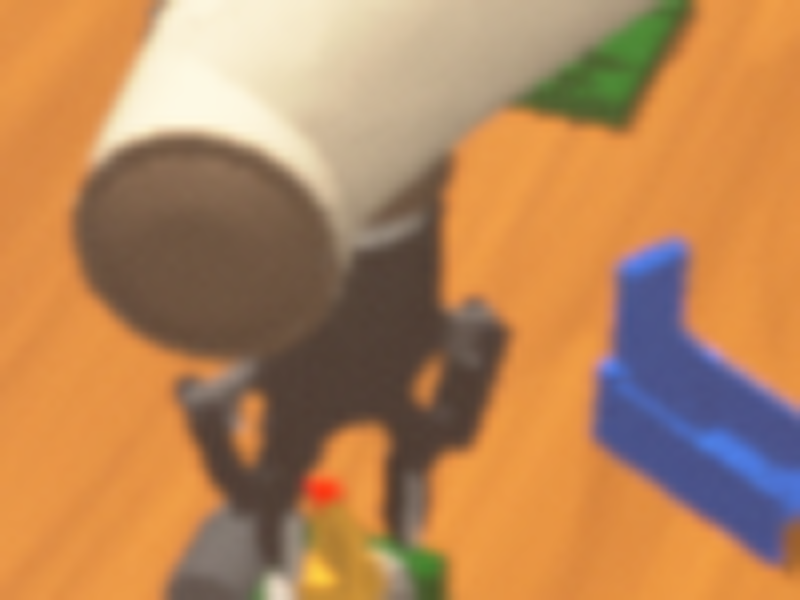

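Centred. I'll drop 2 mm and close fully.

Call:
{"fn": "apply_moves", "kwargs": {
  "increments": [
    [[0,0.01,0.02,0,0,0,-1],[0,0.01,0.02,0,0,0,-1],[0,0.01,0.02,0,0,0,-1],[0,0.01,0.02,0,0,0,-1],[0,0.01,0.02,0,0,0,-1]]
  ]
}}

```text
clock: 20.65
position: [531.5, -76.2, 149.8]
ee_rot: [0.928, -0.373, 0.002, -0.002]
contact_force: [2.5, 5.8, -0.9]
gripper_width: 9.2
```

```bash
python3 - <<'E'
from h import *
plan([530.3,-77.4,150],Rs_(-.767))
s=arm.read_state();print(s["wrist_torque"],(R.from_quat(s["ee_rot"]).as_matrix()[:2,0]),np.arctan2(*R.from_quat(s["ee_rot"]).as_matrix()[[1,0],0]))
E
```

```text
t 20.65 pos [531.5 -76.2 149.8] joints [ 0.159  0.402 -0.407 -0.003 -0.757  0.65 ] F [ 2.5  5.8 -0.9] w 9.2
 dist 1.8 SHIFT [-0.     0.018 -0.002] TURN [-0.01  -0.003  0.006]
[ 1.59383417 -0.49895416 -0.00215658] [ 0.72198369 -0.69190872] -0.7641303311133074
```

Call:
{"fn": "apply_moves", "kwargs": {
  "increments": [
    [[0,0,0,0,0,0.2,-1],[0,0,0,0,0,0.4,-1],[0,0,0,0,0,0.6,-1],[0,0,0,0,0,0.8,-1],[0,0,0,0,0,1,-1]]
  ]
}}

```text
clock: 21.15
position: [532.0, -75.8, 149.8]
ee_rot: [0.806, -0.592, 0.001, -0.003]
contact_force: [2.9, 7.0, -0.5]
gripper_width: 8.7
```

```bash
cat > st.py <<'E'
from h import *
s=log();M=R.from_quat(s["ee_rot"]).as_matrix();psi=np.arctan2(M[1,0],M[0,0])
print("t",round(s["clock"],2),np.round(s["position"],1),"j",np.round(s["joints"],3),"psi",round(psi,4),"a",round((psi-np.pi-.029)%(2*np.pi),3),"F",np.round(s["contact_force"],1),"M",np.round(s["wrist_torque"],2),"tau6",round(s["joint_efforts"][5],3),"w",round(s["gripper_width"],2))
E
python3 st.py
```

```text
t 21.15 [532.  -75.8 149.8] j [ 0.16   0.402 -0.407 -0.003 -0.756  0.146] psi -1.2675 a 1.845 F [ 2.9  7.  -0.5] M [ 1.98 -0.77  0.1 ] tau6 0.57 w 8.74
```

Call:
{"fn": "apply_moves", "kwargs": {
  "increments": [
    [[0,0,0,0,0,0.2,-1],[0,0,0,0,0,0.4,-1],[0,0,0,0,0,0.6,-1],[0,0,0,0,0,0.8,-1],[0,0,0,0,0,1,-1]]
  ]
}}

```text
clock: 21.65
position: [532.5, -75.7, 149.8]
ee_rot: [-0.634, 0.773, -0.001, 0.004]
contact_force: [5.0, 6.9, -2.1]
gripper_width: 8.9
```

```bash
python3 st.py
```

```text
t 21.65 [532.5 -75.7 149.8] j [ 0.16   0.402 -0.406 -0.003 -0.755 -0.354] psi -1.7672 a 1.345 F [ 5.   6.9 -2.1] M [ 1.87 -1.1   0.07] tau6 0.573 w 8.93
```

Call:
{"fn": "apply_moves", "kwargs": {
  "increments": [
    [[0,0,0,0,0,0.2,-1],[0,0,0,0,0,0.4,-1],[0,0,0,0,0,0.6,-1],[0,0,0,0,0,0.8,-1],[0,0,0,0,0,1,-1]]
  ]
}}

```text
clock: 22.15
position: [533.1, -75.9, 149.8]
ee_rot: [-0.423, 0.906, -0.0, 0.004]
contact_force: [6.8, 5.5, -4.9]
gripper_width: 9.0
```

```bash
python3 st.py
```

```text
t 22.15 [533.1 -75.9 149.8] j [ 0.159  0.403 -0.406 -0.002 -0.754 -0.854] psi -2.2672 a 0.845 F [ 6.8  5.5 -4.9] M [ 1.43 -1.52  0.07] tau6 0.576 w 9.0
```

Call:
{"fn": "apply_moves", "kwargs": {
  "increments": [
    [[0,0,0,0,0,0.2,-1],[0,0,0,0,0,0.4,-1],[0,0,0,0,0,0.6,-1],[0,0,0,0,0,0.8,-1],[0,0,0,0,0,0.9,-1]]
  ]
}}

```text
clock: 22.65
position: [533.4, -76.3, 149.8]
ee_rot: [-0.211, 0.977, 0.0, 0.005]
contact_force: [8.2, 2.4, -5.0]
gripper_width: 9.1
```

```bash
python3 st.py
```

```text
t 22.65 [533.4 -76.3 149.8] j [ 1.590e-01  4.030e-01 -4.060e-01 -1.000e-03 -7.530e-01 -1.303e+00] psi -2.716 a 0.397 F [ 8.2  2.4 -5. ] M [ 0.93 -1.86  0.09] tau6 0.111 w 9.13
```

Call:
{"fn": "apply_moves", "kwargs": {
  "increments": [
    [[-0.01,0,0,0,0,0.1,-1],[-0.015,0,0,0,0,0.2,-1],[-0.015,0,0,0,0,0.3,-1],[-0.015,0,0,0,0,0.4,-1],[-0.015,0,0,0,0,0.5,-1],[-0.015,0,0,0,0,0.55,-1]]
  ]
}}

```text
clock: 23.25
position: [533.8, -76.5, 149.8]
ee_rot: [-0.076, 0.997, 0.0, 0.003]
contact_force: [5.3, 0.3, -2.2]
gripper_width: 9.4
```

```bash
python3 st.py
```

```text
t 23.25 [533.8 -76.5 149.8] j [ 0.158  0.404 -0.404 -0.    -0.756 -1.577] psi -2.9898 a 0.123 F [ 5.3  0.3 -2.2] M [ 0.02 -1.36  0.07] tau6 0.025 w 9.36
```

Call:
{"fn": "apply_moves", "kwargs": {
  "increments": [
    [[0,0,0,0,0,0.05,-1],[0,0,0,0,0,0.1,-1],[0,0,0,0,0,0.1,-1]]
  ]
}}

```text
clock: 23.55
position: [533.8, -76.6, 149.8]
ee_rot: [-0.051, 0.999, 0.0, 0.003]
contact_force: [5.8, -0.4, -2.4]
gripper_width: 9.0
```

```bash
python3 st.py
```

```text
t 23.55 [533.8 -76.6 149.8] j [ 0.158  0.405 -0.404 -0.    -0.756 -1.627] psi -3.0393 a 0.073 F [ 5.8 -0.4 -2.4] M [-0.05 -1.3   0.  ] tau6 -0.002 w 9.03
```

Call:
{"fn": "apply_moves", "kwargs": {
  "increments": [
    [[0,0,0,0,0,0.05,-1],[0,0,0,0,0,0.1,-1],[0,0,0,0,0,0.1,-1]]
  ]
}}

```text
clock: 23.85
position: [533.8, -76.6, 149.8]
ee_rot: [-0.026, 1.0, 0.0, 0.003]
contact_force: [4.1, -0.3, -2.4]
gripper_width: 8.9
```

```bash
python3 st.py
```

```text
t 23.85 [533.8 -76.6 149.8] j [ 0.158  0.404 -0.404 -0.    -0.756 -1.677] psi -3.0893 a 0.023 F [ 4.1 -0.3 -2.4] M [-0.13 -1.35 -0.08] tau6 -0.002 w 8.86
```

Call:
{"fn": "apply_moves", "kwargs": {
  "increments": [
    [[0,0,0,0,0,0.05,-1],[0,0,0,0,0,0.1,-1],[0,0,0,0,0,0.1,-1]]
  ]
}}

```text
clock: 24.15
position: [533.9, -76.6, 149.8]
ee_rot: [-0.003, 1.0, 0.0, 0.003]
contact_force: [5.1, -0.5, -3.9]
gripper_width: 9.1
```

```bash
python3 st.py
```

```text
t 24.15 [533.9 -76.6 149.8] j [ 1.590e-01  4.050e-01 -4.040e-01  1.000e-03 -7.560e-01 -1.723e+00] psi -3.1347 a 6.261 F [ 5.1 -0.5 -3.9] M [-0.2  -1.38  0.96] tau6 -1.024 w 9.14
```

Call:
{"fn": "apply_moves", "kwargs": {
  "increments": [
    [[0,0,0,0,0,0.05,-1],[0,0,0,0,0,0.1,-1],[0,0,0,0,0,0.1,-1]]
  ]
}}

```text
clock: 24.45
position: [533.9, -76.6, 149.9]
ee_rot: [0.02, 1.0, -0.0, 0.003]
contact_force: [5.0, -0.0, -3.4]
gripper_width: 9.0
```

```bash
python3 st.py
```

```text
t 24.45 [533.9 -76.6 149.9] j [ 0.159  0.405 -0.404  0.002 -0.756 -1.771] psi 3.1024 a 6.215 F [ 5.  -0.  -3.4] M [-0.24 -1.31  1.78] tau6 -1.88 w 9.03
```

The torque jumped from about 0 to 0.96 and then 1.78 N m at the expected angle, so the hard stop is reached. I'll unload in small steps to find the wing's seated angle.

Call:
{"fn": "apply_moves", "kwargs": {
  "increments": [
    [[0,0,0,0,0,-0.05,-1],[0,0,0,0,0,-0.1,-1],[0,0,0,0,0,-0.1,-1]]
  ]
}}

```text
clock: 24.75
position: [533.8, -76.6, 149.8]
ee_rot: [-0.004, 1.0, 0.0, 0.003]
contact_force: [5.0, -0.4, -3.9]
gripper_width: 9.1
```

```bash
python3 st.py
```

```text
t 24.75 [533.8 -76.6 149.8] j [ 1.590e-01  4.050e-01 -4.040e-01  1.000e-03 -7.560e-01 -1.723e+00] psi -3.134 a 6.262 F [ 5.  -0.4 -3.9] M [-0.16 -1.37  0.91] tau6 -0.889 w 9.08
```

Call:
{"fn": "apply_moves", "kwargs": {
  "increments": [
    [[0,0,0,0,0,-0.05,-1],[0,0,0,0,0,-0.08,-1],[0,0,0,0,0,-0.08,-1]]
  ]
}}

```text
clock: 25.05
position: [533.8, -76.6, 149.8]
ee_rot: [-0.021, 1.0, 0.0, 0.003]
contact_force: [5.8, -0.3, -2.4]
gripper_width: 9.0
```

```bash
python3 st.py
```

```text
t 25.05 [533.8 -76.6 149.8] j [ 0.158  0.404 -0.404 -0.    -0.756 -1.686] psi -3.0986 a 0.014 F [ 5.8 -0.3 -2.4] M [-0.06 -1.37  0.06] tau6 -0.019 w 9.0
```

Call:
{"fn": "apply_moves", "kwargs": {
  "increments": [
    [[0,0,0,0,0,-0.2,-1],[0,0,0,0,0,-0.4,-1],[0,0,0,0,0,-0.6,-1],[0,0,0,0,0,-0.8,-1],[0,0,0,0,0,-1,-1]]
  ]
}}

```text
clock: 25.55
position: [533.6, -76.1, 149.8]
ee_rot: [-0.27, 0.963, 0.0, 0.003]
contact_force: [4.0, 2.8, -1.5]
gripper_width: 9.5
```

```bash
python3 st.py
```

```text
t 25.55 [533.6 -76.1 149.8] j [ 0.159  0.404 -0.404 -0.002 -0.757 -1.182] psi -2.5953 a 0.517 F [ 4.   2.8 -1.5] M [ 0.77 -1.08 -0.03] tau6 -0.579 w 9.53
```

Call:
{"fn": "apply_moves", "kwargs": {
  "increments": [
    [[0,0,0,0,0,-0.2,-1],[0,0,0,0,0,-0.4,-1],[0,0,0,0,0,-0.6,-1],[0,0,0,0,0,-0.8,-1],[0,0,0,0,0,-1,-1]]
  ]
}}

```text
clock: 26.05
position: [533.1, -75.7, 149.8]
ee_rot: [-0.5, 0.866, -0.0, 0.003]
contact_force: [3.2, 5.5, -1.2]
gripper_width: 8.7
```

```bash
python3 st.py
```

```text
t 26.05 [533.1 -75.7 149.8] j [ 0.159  0.404 -0.404 -0.002 -0.758 -0.682] psi -2.0954 a 1.017 F [ 3.2  5.5 -1.2] M [ 1.3  -0.68 -0.06] tau6 -0.579 w 8.73
```

Call:
{"fn": "apply_moves", "kwargs": {
  "increments": [
    [[0,0,0,0,0,-0.2,-1],[0,0,0,0,0,-0.4,-1],[0,0,0,0,0,-0.6,-1],[0,0,0,0,0,-0.8,-1],[0,0,0,0,0,-1,-1],[0,0,0,0,0,-1,-1]]
  ]
}}

```text
clock: 26.65
position: [532.6, -75.6, 149.8]
ee_rot: [-0.698, 0.716, -0.0, 0.002]
contact_force: [1.9, 5.2, 0.3]
gripper_width: 8.8
```

```bash
python3 st.py
```

```text
t 26.65 [532.6 -75.6 149.8] j [ 0.16   0.404 -0.405 -0.003 -0.759 -0.184] psi -1.5974 a 1.515 F [1.9 5.2 0.3] M [ 1.47 -0.3   0.11] tau6 0.221 w 8.84
```

Call:
{"fn": "apply_moves", "kwargs": {
  "increments": [
    [[0,0,0,0,0,-0.08,-1],[-0.01,0,0,0,0,-0.145,-1],[-0.01,0,0,0,0,-0.145,-1],[-0.01,0,0,0,0,-0.145,-1],[-0.01,0,0,0,0,-0.145,-1]]
  ]
}}

```text
clock: 27.15
position: [532.5, -75.5, 149.8]
ee_rot: [0.722, -0.691, 0.001, -0.002]
contact_force: [3.1, 3.7, 1.8]
gripper_width: 9.1
```

```bash
python3 st.py; python3 - <<'E'
from h import *
S=arm.get_image("side");T=arm.get_image("top");save(S,"s20",(220,150,300,210));save(T,"t20",(190,120,440,300));save(S,"s20w")
print(proj(S,[531,-77,106]),proj(T,[531,-77,106]))
E
```

```text
t 27.15 [532.5 -75.5 149.8] j [ 0.16   0.404 -0.405 -0.001 -0.759 -0.116] psi -1.527 a 1.586 F [3.1 3.7 1.8] M [ 0.78 -0.95  0.06] tau6 -0.053 w 9.06
[252.26024916 182.97754658] [286.34996005 188.7587939 ]
```

View pics/s20.png

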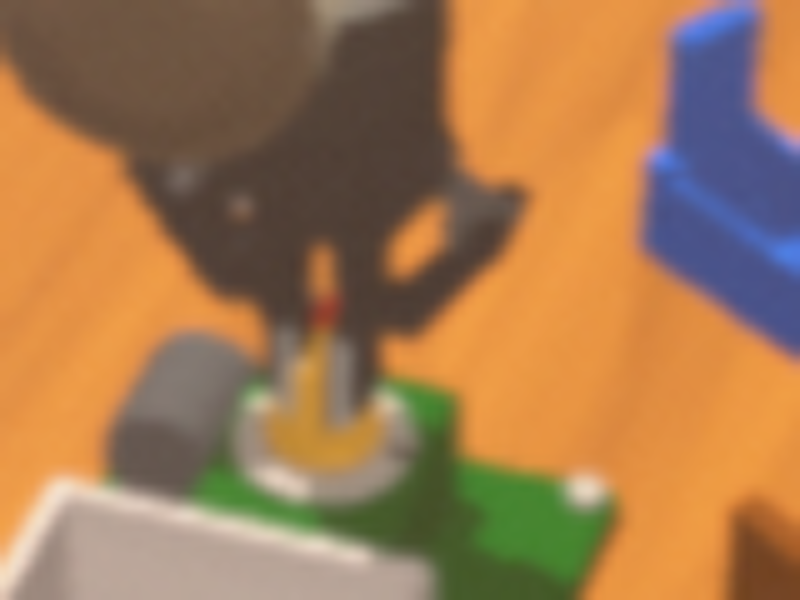

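View pics/t20.png

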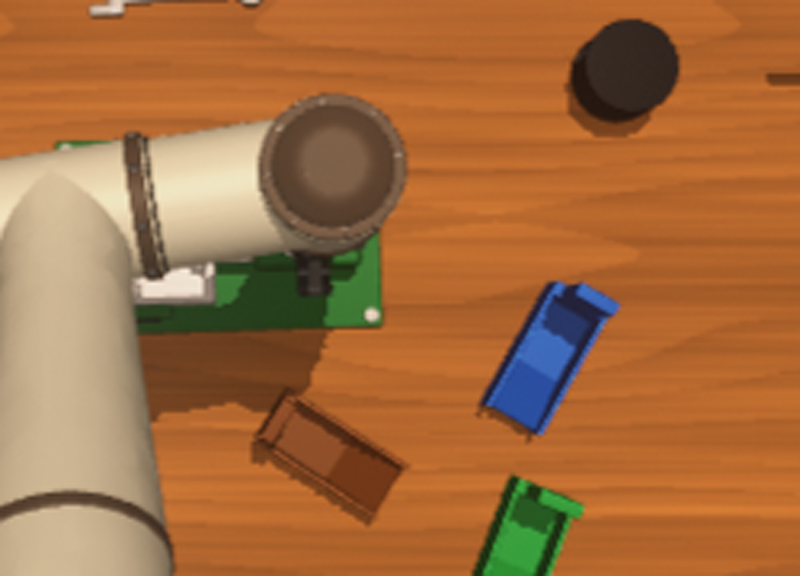

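View pics/s20w.png

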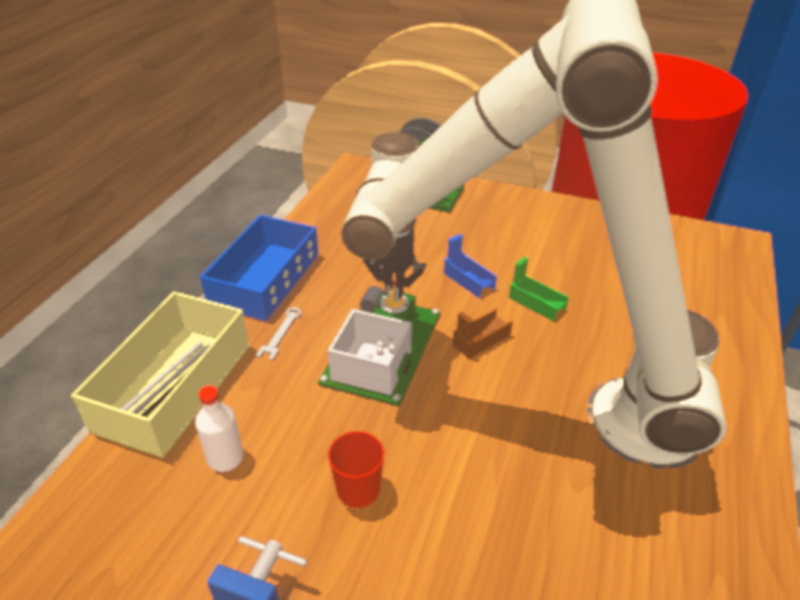

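The wing lies along the feeder's y axis. In the side crop its red end is at (327,305), the far (-y) end, with the wing between the pads. The other things are where they were, so I'm handing in.

```bash
python3 - <<'E'
from h import *
print(arm.job_done())
E
python3 st.py
```

```text
the job is handed in; nothing more can be done
None
the job is handed in; nothing more can be done
```

I handed the job in at about 27 s. All six balls are in the hopper, the empty scoop stands back on the bench, and the gripper is still holding the thumbscrew a quarter turn off its seat.

- **Balls:** the top view after pouring showed all six in the hopper and none on the bench.
- **Scoop:** it stands upright and empty within about 2 mm of where it started. It was released only after the gripper felt the bench.
- **Seating:** turning the screw clockwise, the torque rose from about 0 to 1.8 N m at the expected angle. Easing back repeated the same angle-to-torque readings, so the grip had not slipped.
- **Quarter turn:** I then turned it back 1.57 rad. The tool's heading (-1.527 rad) is 0.002 rad from the target I took from the measured seat. It is 0.015 rad from what the camera-based feeder yaw gives. The side view shows the red half pointing to the feeder's -y.
- **Still gripped:** the opening reads about 9 mm and the turning moment about 0.06 N m. A side load of about 5 N remains on the wing because the gripper is slightly off centre.
- **Other things:** the spray, tin and spool, the look-alike scoops and what was visible of the wrench are where they were in the last pictures.

The arm hid the tick marks from above at the end, so I could not check the final angle directly against the second tick.

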